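# Turn the slide carriers end for end in the reader start the scan and draw them out

## Task

The reader scans whichever end of a slide carrier lies under its lip, and now the orange ends are due: slide each carrier whose orange end sticks out forward from under the lip, lift it clear, turn it end for end and slide it back into a free bay under the lip, so that every carrier present lies flat in a bay with its orange end fully home against the stop. When all of them are home, press the green start button, let it spring back, and then draw every carrier forward in its bay until it is just clear of the lip, ready to be collected, still lying flat between the ribs with its orange end towards the stop. Leave the bottle, the well plate and the petri dish alone.

Things in the scene. Friction and masses are not known exactly. Their poses are not given: they have to be found in the camera images.
- reader: Slide reader, a low fixed grey and white unit on the worktop, 195 mm deep (its x), 368 mm wide (its y). Origin at worktop level; x axis from the open front to the white housing at the back, z up. Floor slab 8 mm high from x=-100 to +75 mm. Four bays, open at the front and above, centre lines at y = -138, -46, +46, +138 mm. A carrier that is home has its middle at x=0
- reader_ribs (a point): Middle of the reader's width at the front tips of the guide ribs (x=-77 mm, rounded noses), at the height of their tops, 16 mm above the worktop and 8 mm above the bay floor. Aluminium ribs between and beside the bays run back to x=+65 mm; each bay is 68 mm wide between them
- reader_lip (a point): Middle of the front lower edge of the fixed lip that overhangs the back of all four bays: 35 mm behind the reader's origin, underside 24 mm above the worktop (16 mm above the bay floor), lip top 30 mm above the worktop
- reader_stop (a point): Middle of the stop, the front face of the white housing under the lip, 65 mm behind the reader's origin, at bay floor height; the housing is 46 mm high
- start_top (a point): Centre of the top face of the green round start button (diameter 36 mm) on the fixed white control box (90 x 110 x 36 mm); pressed straight down
- start (a joint): Travel of the start button in m: 0 released, 0.007 fully down (5 N, springs back); it has registered beyond 0.004
- carrier_1_mid (a point): Middle, half-way up (28 mm above the underside), of a slide carrier: plate 130 (its x) x 60 (its y) x 12 mm, 0.12 kg, orange for 45 mm at its +x end, else white. On it a square upright grey grip 26 x 26 mm, 12 to 56 mm above the underside; any two faces can be grasped. Starts home or up to 3 mm short, 27 to 30 mm of its inner end under the lip. May be absent
- carrier_1_orange (a point): Middle of the end face of the orange (+x) end of carrier_1, 65 mm from its middle, 6 mm above its underside
- carrier_2_mid (a point): Middle, half-way up (28 mm above the underside), of a slide carrier: plate 130 (its x) x 60 (its y) x 12 mm, 0.12 kg, orange for 45 mm at its +x end, else white. On it a square upright grey grip 26 x 26 mm, 12 to 56 mm above the underside; any two faces can be grasped. Starts home or up to 3 mm short, 27 to 30 mm of its inner end under the lip. May be absent
- carrier_2_orange (a point): Middle of the end face of the orange (+x) end of carrier_2, 65 mm from its middle, 6 mm above its underside
- carrier_3_mid (a point): Middle, half-way up (28 mm above the underside), of a slide carrier: plate 130 (its x) x 60 (its y) x 12 mm, 0.12 kg, orange for 45 mm at its +x end, else white. On it a square upright grey grip 26 x 26 mm, 12 to 56 mm above the underside; any two faces can be grasped. Starts home or up to 3 mm short, 27 to 30 mm of its inner end under the lip. May be absent
- carrier_3_orange (a point): Middle of the end face of the orange (+x) end of carrier_3, 65 mm from its middle, 6 mm above its underside
- carrier_4_mid (a point): Middle, half-way up (28 mm above the underside), of a slide carrier: plate 130 (its x) x 60 (its y) x 12 mm, 0.12 kg, orange for 45 mm at its +x end, else white. On it a square upright grey grip 26 x 26 mm, 12 to 56 mm above the underside; any two faces can be grasped. Starts home or up to 3 mm short, 27 to 30 mm of its inner end under the lip. May be absent
- carrier_4_orange (a point): Middle of the end face of the orange (+x) end of carrier_4, 65 mm from its middle, 6 mm above its underside
- bottle: Bystander: capped bottle, 62 mm across, 137 mm tall; origin at its underside
- plate: Bystander: clear multi-well plate 85 x 128 x 15 mm; origin at its underside
- dish: Bystander: petri dish 60 mm across, 15 mm high; origin at its underside

How it is judged:
By the outcome, as a careful person would: the job done as asked, in the order asked, and still so for the second after the job is handed in, with the robot touching nothing.
Of carrier_1, carrier_2, carrier_3 only 2 to 3 are there at a start; the rules pass over those that are not, and their reading is None.
At some moment in a run one of carrier_1, carrier_2, carrier_3, carrier_4 may be knocked a few centimetres aside while the robot is not near it.
Once in a run the grip may slacken for a moment while it holds something.
It also fails if it takes over 210 s, if anything falls off the work surface, if the arm or the gripper's body presses on something with over 40 N, if the wrist force passes 120 N, or if a joint passes its speed limit or range.

## Robot

A 7-joint arm with a two-finger parallel gripper is mounted at the origin on a cart in front of the work surface, level with it; the furniture and walls round the work are solid. World frame = base frame: x ahead of the robot, y to its left, z up, the work surface at z = 0. Lengths are in m, angles in rad, forces in N, time in s.
With the tool pointing down it reaches from about 0.4 to 0.85 m from the base axis. Payload 4.5 kg.
Tool frame: the origin (TCP) lies on the centre line of the jaws, within the pads' length; the fingertips stand r.tip_extent ahead of it and the grasp point (between the pads) is the TCP (r.tip_extent is the distance from the TCP to the fingertips, in m); z points along the fingers, y is the line along which they close (so a half turn about z gives the same grasp; the last joint's range is limited). The gripper opens to 88 mm and grips with 3 to 60 N. Pads are 18 mm wide; open, the fingers measure 123 mm over their backs; the gripper's body (75 mm by 187 mm) begins 45 mm behind the grasp point.
Start: joints at [1.277, 0.689, -0.195, 1.565, 0.157, 0.902, -0.215], TCP at [0.201, -0.592, 0.258] pointing down, gripper open.
Joint ranges: [-3.01, 3.01], [-0.46, 2.08], [-1.47, 1.51], [0.13, 2.56], [-1, 4.14], [0.04, 2.09], [-2.66, 2.66]. Speed limits (rad/s): [2.57, 2.57, 3.14, 3.14, 3.14, 3.14, 3.14].

## Interface

Orientations are given as a unit quaternion [x, y, z, w].
In Python, from plant import sensors, vision, finish_job, r gives the robot as it stands. The module is installed in compiled form; this text tells all that it offers.
- The arm moves only by the tool step_arm, never from a script. Its argument "steps" is a list of rows, each a list of 2 entries, a list of its own where there are three numbers: the shift along the tool's x, y, z in cm, then the turn, a rotation vector about the tool's x, y, z in degrees. A call has 1 to 12 rows; each row shifts and turns the commanded pose from where the row before left it, along the tool's axes as they then stand; what a row does not reach is not made up. A row lasts 1/8 s, in which the tool goes at most 62.5 mm and 10.7 degrees, less where a joint would pass 70% of its speed; a pose out of reach is approached as far as the arm can. A call with a gripper value outside its range is refused whole. "claw" is the opening, from -1 (shut) to 1 (fully open), set as the call begins (left out, the last holds). The fingers move at their own pace and stop on an object; "grip_force" is the grip in N (left out, the last holds). Time passes only in rows, so rows that do not move let the fingers close. It gives the time, the measured TCP pose, the force, the opening and the grip force at its end, in the units of the state.
- sensors.get_state(): the state, without advancing time (a new reading comes with each control period).
- vision.snapshot(name): name is "side" or "top"; returns a dict with "img" (384x512x3 uint8, red, green, blue), "fx", "fy", "cx", "cy" (pixels), "position" and "rotation" of the camera in the world. Camera axes: x right, y down, z forward; pixel columns grow to the right and rows downward; lengths in m; the calibration is good to about 2 mm. A picture is of the moment at which its call begins. There is no depth.
- finish_job(): hands the job in; it is judged then, once.
The state is a dict: "clock": time; "q": joint angles; "qd": joint speeds; "joint_torque": joint torques, N m; "tool_pos": TCP position; "eef_rot": TCP orientation; "contact_force": force on the tool from outside, world axes, zero at the start; "moment": the same for the moment, N m; "opening": opening from 0.0 (shut) to 1.0 (fully open); "finger_force": force on a finger pad.
Only numpy, scipy, OpenCV 4.12 (cv2) and the standard library are available. Lean on these libraries where they do the work, as an engineer would, in place of code of your own. Each camera call takes 0.05 s, during which the arm holds its last target. There are 200 camera calls.

## Working session

There is one attempt and no reset: what is moved stays moved. The work goes in short steps, Python scripts to look and compute and a tool call to move; the robot and the scene stay as the last step left them, time stands still between calls to the robot, and variables do not carry over. Pictures are saved under pics/ and viewed, at most 14 in all, crops included, and the job is handed in when it is done.

Besides the shell and the picture viewer there is one more tool, called after "Request:" as name(argument=value, ...), one argument or row to a line, values as JSON. step_arm: Moves the arm, as the interface text tells. Its arguments: {"type":"object","properties":{"steps":{"type":"array"},"claw":{"type":"number"},"grip_force":{"type":"number"}},"required":["steps"]}

```bash
mkdir -p pics; cat > h.py <<'E'
import numpy as np, cv2
from plant import sensors, vision, finish_job, r
from scipy.spatial.transform import Rotation as R
def snap(cam,fn=None,crop=None,scale=1):
    s=vision.snapshot(cam)
    if fn:
        im=s["img"][...,::-1]
        if crop: im=im[crop[1]:crop[3],crop[0]:crop[2]]
        im=cv2.resize(im,None,fx=scale,fy=scale,interpolation=cv2.INTER_CUBIC)
        cv2.imwrite("pics/"+fn,im)
    return s
def Rm(s):
    a=np.array(s["rotation"]); return a if a.shape==(3,3) else R.from_quat(a).as_matrix()
def px2w(s,u,v,z):
    d=Rm(s)@np.array([(u-s["cx"])/s["fx"],(v-s["cy"])/s["fy"],1]); p=np.array(s["position"])
    return p+d*(z-p[2])/d[2]
def w2px(s,P):
    c=Rm(s).T@(np.array(P)-np.array(s["position"])); return np.array([s["fx"]*c[0]/c[2]+s["cx"],s["fy"]*c[1]/c[2]+s["cy"]])
def st():
    s=sensors.get_state(); Rt=R.from_quat(s["eef_rot"]).as_matrix()
    print("t",round(s["clock"],2),"pos",np.round(s["tool_pos"],4),"F",np.round(s["contact_force"],1),"open",round(s["opening"],3),"ff",s["finger_force"])
    print("toolx",Rt[:,0].round(3),"tooly",Rt[:,1].round(3),"toolz",Rt[:,2].round(3)); return s,Rt
E
python3 - <<'E'
from h import *
s=snap("top","top0.png",scale=1.5)
print({k:v for k,v in s.items() if k!="img"})
s=snap("side","side0.png",scale=1.5)
print({k:v for k,v in s.items() if k!="img"})
st(); print(r.tip_extent)
E
```

```text
{'fx': 362.08900618760634, 'fy': 362.08900618760634, 'cx': 257.8874563432214, 'cy': 188.75838854908895, 'position': array([ 0.38488436, -0.04128737,  1.36538286]), 'rotation': array([-0.69928684,  0.71266007, -0.03479261,  0.04362354])}
{'fx': 382.64304486858737, 'fy': 382.64304486858737, 'cx': 253.34688984333425, 'cy': 192.21403442553353, 'position': array([0.11629117, 0.72866776, 0.81299419]), 'rotation': array([-0.22245929,  0.87933995, -0.4055739 ,  0.11306159])}
t 0.1 pos [ 0.201  -0.5912  0.257 ] F [-1.1 -0.1  0.4] open 1.005 ff 0.0
toolx [ 0.947  0.322 -0.   ] tooly [ 0.322 -0.947 -0.002] toolz [-0.001  0.001 -1.   ]
0.019
```

View pics/top0.png

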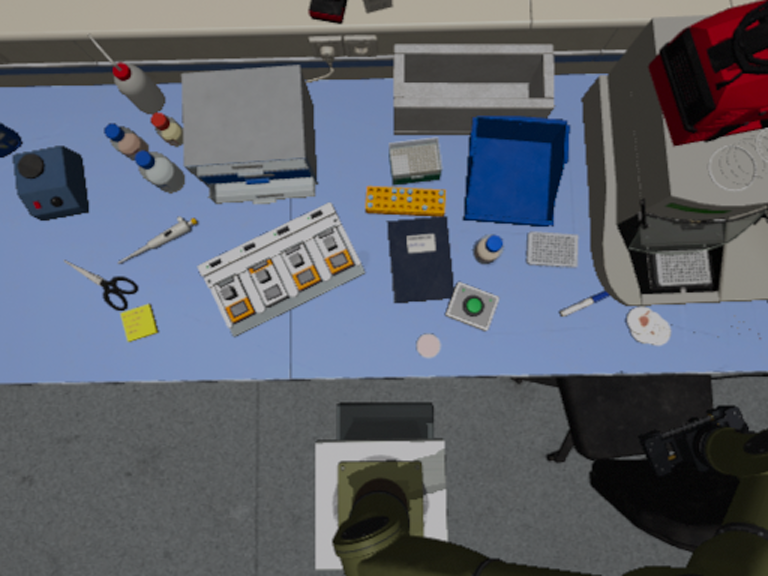

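View pics/side0.png

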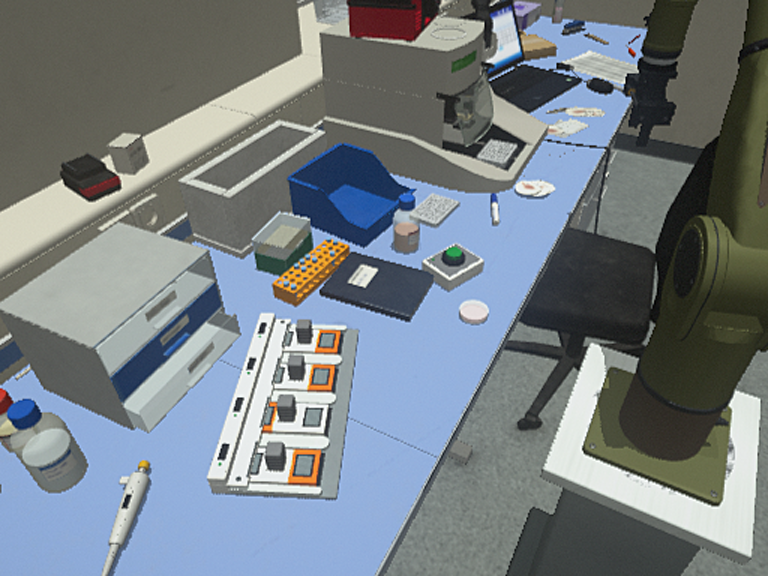

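The top view shows the reader turned about 25°, with four carriers. Orange faces front in the bays at px (240,305), (306,277) and (340,262). The carrier at (270,285) has its orange end inside. The green button is at (473,306). I'll zoom in on the reader next.

```bash
python3 - <<'E'
from h import *
snap("top","top1.png",crop=(122,130,252,230),scale=6)
snap("side","side1.png",crop=(130,200,250,340),scale=4)
E
```

```text
(no output)
```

View pics/top1.png

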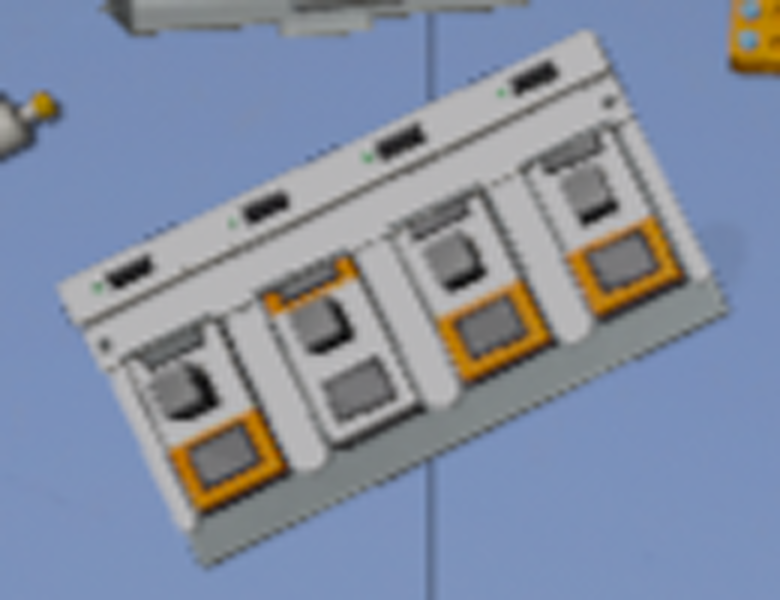

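View pics/side1.png

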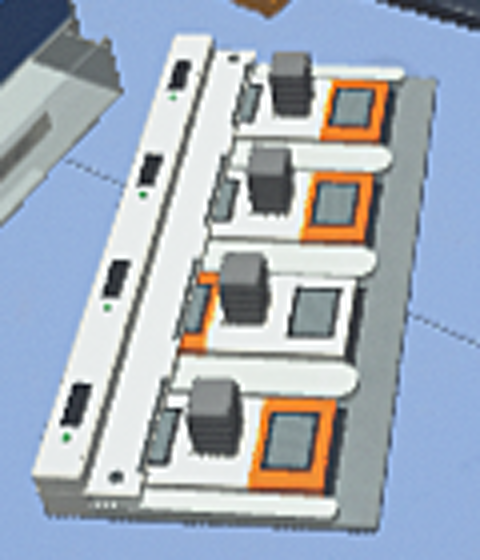

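```bash
cat > fit.py <<'E'
from h import *
from scipy.optimize import least_squares
T=snap("top"); S=snap("side")
t=lambda u,v:(u/6+122-.4,v/6+130-.4); q=lambda u,v:(u/4+130-.4,v/4+200-.4)
obs=[(T,t(207,566),(-100,184,8)),(T,t(729,305),(-100,-184,8)),(T,t(60,286),(95,184,46)),(T,t(593,30),(95,-184,46)),(T,t(85,325),(65,184,46)),(T,t(611,70),(65,-184,46)),
(S,q(380,516),(-100,184,8)),(S,q(437,79),(-100,-184,8)),(S,q(35,478),(95,184,46)),(S,q(178,35),(95,-184,46)),(S,q(212,38),(65,-184,46)),(S,q(85,490),(65,184,46))]
def tf(p,X):
    c,s=np.cos(p[2]),np.sin(p[2]); X=np.array(X)/1000
    return np.array([p[0]+c*X[0]-s*X[1],p[1]+s*X[0]+c*X[1],X[2]])
def res(p,idx): return np.concatenate([w2px(o[0],tf(p,o[2]))-o[1] for o in (obs[i] for i in idx)])
for idx in (range(12),range(6),range(6,12)):
    f=least_squares(res,[.55,.2,.4],args=(idx,),loss="soft_l1"); print(np.round(f.x,4)); print(res(f.x,idx).reshape(-1,2).round(1).tolist())
f=least_squares(res,[.55,.2,.4],args=(range(12),),loss="soft_l1").x
g=[(182,384),(320,318),(455,256),(588,188)]
for b,(u,v) in zip((138,46,-46,-138),g):
    w=px2w(T,*t(u,v),.064); d=w[:2]-f[:2]; c,s=np.cos(f[2]),np.sin(f[2])
    print("bay",b,"grip w",w.round(4),"reader",np.round([1000*(c*d[0]+s*d[1]),1000*(-s*d[0]+c*d[1])],1))
w=px2w(T,473/1.5,306/1.5,.045); print("button",w)
w=px2w(S,453/1.5,252/1.5,.045); print("button",w)
np.save("f.npy",f)
E
python3 fit.py
```

```text
[0.5784 0.2385 0.4459]
[[-0.9, 0.7], [0.1, 0.4], [-1.5, -0.2], [-0.9, -1.3], [-2.3, 0.5], [-0.4, -1.0], [0.8, 2.4], [0.4, -0.8], [-0.3, -0.9], [-0.5, -0.8], [0.9, -1.2], [0.3, -3.3]]
[0.5779 0.235  0.442 ]
[[-0.2, 0.7], [1.0, 0.7], [-0.5, -0.3], [0.2, -1.1], [-1.4, 0.4], [0.7, -0.7]]
[0.5775 0.2411 0.4493]
[[0.8, 3.3], [0.0, -0.3], [-0.5, 0.3], [-1.1, -0.1], [0.4, -0.6], [0.1, -2.2]]
bay 138 grip w [0.5199 0.3581 0.064 ] reader [ -1.2 133.1]
bay 46 grip w [0.5585 0.2748 0.064 ] reader [-2.3 41.3]
bay -46 grip w [0.5948 0.1928 0.064 ] reader [ -4.9 -48.3]
bay -138 grip w [0.635  0.1117 0.064 ] reader [  -3.6 -138.8]
button [ 0.47214404 -0.23443637  0.045     ]
button [ 0.48387718 -0.24572087  0.045     ]
```

```bash
cat >> h.py <<'E'
F=[0.578,0.237,0.443]
def W(x,y):  # reader mm -> world m
    c,s=np.cos(F[2]),np.sin(F[2]); return np.array([F[0]+(c*x-s*y)/1000,F[1]+(s*x+c*y)/1000])
def toR(p):
    c,s=np.cos(F[2]),np.sin(F[2]); d=np.array(p[:2])-F[:2]; return np.round([1000*(c*d[0]+s*d[1]),1000*(-s*d[0]+c*d[1]),1000*p[2]],1)
def go(p,yaw=None,quiet=False):
    s,Rt=st(); print("reader",toR(s["tool_pos"]),"q",np.round(s["q"],2))
    d=np.array(p)-s["tool_pos"]; y=np.degrees(np.arctan2(Rt[1,0],Rt[0,0])); print("delta tool cm",(Rt.T@d*100).round(2),"world",d.round(3),"yaw now",y.round(2), "" if yaw is None else "turn tool z %.2f"%(-((yaw-y+180)%360-180)))
E
python3 - <<'E'
from h import *
go([.45,-.3,.257]); go([*W(0,138),.15],np.degrees(F[2]))
E
```

```text
t 0.3 pos [ 0.2012 -0.5916  0.2575] F [0.1 0.1 0.2] open 0.998 ff 0.0
toolx [ 0.947  0.322 -0.   ] tooly [ 0.322 -0.947 -0.   ] toolz [-0.  0. -1.]
reader [-695.6 -587.1  257.5] q [ 1.28  0.69 -0.19  1.57  0.16  0.9  -0.22]
delta tool cm [ 32.94 -19.59   0.06] world [ 0.249  0.292 -0.   ] yaw now 18.79 
t 0.3 pos [ 0.2012 -0.5916  0.2575] F [0.1 0.1 0.2] open 0.998 ff 0.0
toolx [ 0.947  0.322 -0.   ] tooly [ 0.322 -0.947 -0.   ] toolz [-0.  0. -1.]
reader [-695.6 -587.1  257.5] q [ 1.28  0.69 -0.19  1.57  0.16  0.9  -0.22]
delta tool cm [ 60.77 -80.01  10.79] world [ 0.318  0.953 -0.107] yaw now 18.79 turn tool z -6.60
```

Request:
step_arm(
  steps=[
    [[4.1, -2.4, 0], [0, 0, 0]],
    [[4.1, -2.4, 0], [0, 0, 0]],
    [[4.1, -2.4, 0], [0, 0, 0]],
    [[4.1, -2.4, 0], [0, 0, 0]],
    [[4.1, -2.4, 0], [0, 0, 0]],
    [[4.1, -2.4, 0], [0, 0, 0]],
    [[4.1, -2.4, 0], [0, 0, 0]],
    [[4.1, -2.4, 0], [0, 0, 0]],
  ],
  claw=1,
  grip_force=30,
)

```text
clock: 1.3
tool_pos: [0.4509, -0.3032, 0.2578]
eef_rot: [0.987, 0.163, 0.0, 0.0]
contact_force: [-0.2, -0.0, 0.8]
opening: 1.001
finger_force: 0.0
```

Request:
step_arm(
  steps=[
    [[2.3, -5, 0], [0, 0, 0]],
    [[2.3, -5, 0], [0, 0, 0]],
    [[2.3, -5, 0], [0, 0, 0]],
    [[2.3, -5, 0], [0, 0, 0]],
    [[2.3, -5, 0], [0, 0, 0]],
    [[2.3, -5, 0], [0, 0, 0]],
    [[2.3, -5, 0], [0, 0, 0]],
    [[2.3, -5, 0], [0, 0, 0]],
    [[2.3, -5, 0], [0, 0, 0]],
    [[2.3, -5, 0], [0, 0, 0]],
    [[2.3, -5, 0], [0, 0, 0]],
    [[2.3, -5, 0], [0, 0, 0]],
  ],
)

```text
clock: 2.8
tool_pos: [0.5181, 0.3543, 0.2577]
eef_rot: [0.987, 0.163, 0.0, 0.0]
contact_force: [0.1, -0.4, 0.4]
opening: 1.002
finger_force: 0.0
```

```bash
python3 - <<'E'
from h import *
go([*W(0,138),.12],np.degrees(F[2]))
E
```

```text
t 2.8 pos [0.5181 0.3543 0.2577] F [ 0.1 -0.4  0.4] open 1.002 ff 0.0
toolx [0.947 0.322 0.   ] tooly [ 0.322 -0.947  0.   ] toolz [ 0. -0. -1.]
reader [ -3.8 131.7 257.7] q [-0.63  0.69 -0.07  1.56  0.06  0.89 -1.97]
delta tool cm [ 0.3  -0.68 13.77] world [ 0.001  0.007 -0.138] yaw now 18.79 turn tool z -6.59
```

Request:
step_arm(
  steps=[
    [[0, 0, 0], [0, 0, -6.6]],
    [[0.3, -0.4, 4], [0, 0, 0]],
    [[0, 0, 5], [0, 0, 0]],
    [[0, 0, 5], [0, 0, 0]],
    [[0, 0, 3], [0, 0, 0]],
    [[0, 0, 2], [0, 0, 0]],
    [[0, 0, 2], [0, 0, 0]],
    [[0, 0, 0], [0, 0, 0]],
  ],
)

```text
clock: 3.8
tool_pos: [0.5186, 0.3571, 0.0467]
eef_rot: [0.976, 0.22, -0.001, 0.0]
contact_force: [0.4, -0.6, 0.2]
opening: 0.999
finger_force: 0.0
```

```bash
python3 - <<'E'
from h import *
go([*W(0,138),.045],np.degrees(F[2]))
snap("side","side2.png",crop=(100,140,320,340),scale=3)
E
```

```text
t 3.8 pos [0.5186 0.3571 0.0467] F [ 0.4 -0.6  0.2] open 0.999 ff 0.0
toolx [ 0.903  0.429 -0.002] tooly [ 0.429 -0.903  0.001] toolz [-0.001 -0.001 -1.   ]
reader [ -2.2 134.   46.7] q [-0.63  0.98 -0.08  1.67  0.13  0.49 -1.92]
delta tool cm [ 0.22 -0.4   0.17] world [ 0.     0.005 -0.002] yaw now 25.39 turn tool z 0.01
```

View pics/side2.png

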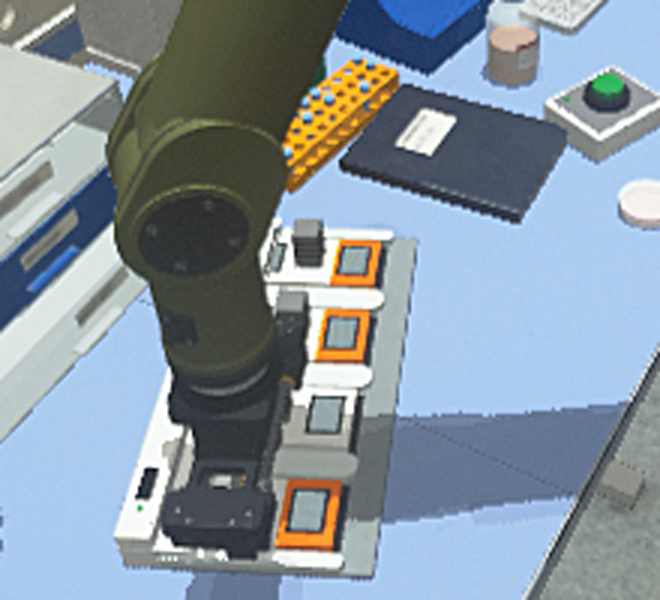

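The gripper straddles the leftmost grip at about (220,480), and the other three carriers haven't moved. Closing gently.

Request:
step_arm(
  steps=[
    [[0, 0, 0], [0, 0, 0]],
    [[0, 0, 0], [0, 0, 0]],
    [[0, 0, 0], [0, 0, 0]],
    [[0, 0, 0], [0, 0, 0]],
    [[0, 0, 0], [0, 0, 0]],
    [[0, 0, 0], [0, 0, 0]],
  ],
  claw=-1,
  grip_force=15,
)

```text
clock: 4.6
tool_pos: [0.519, 0.3579, 0.0477]
eef_rot: [0.976, 0.22, 0.0, -0.0]
contact_force: [0.1, 1.3, 0.1]
opening: 0.343
finger_force: 0.3
```

```bash
python3 - <<'E'
from h import *
s,Rt=st(); print(Rt.T@s["contact_force"], s["moment"])
E
```

```text
t 4.6 pos [0.519  0.3579 0.0477] F [0.1 1.3 0.1] open 0.343 ff 0.3209182766295271
toolx [0.903 0.429 0.   ] tooly [ 0.429 -0.903 -0.001] toolz [-0.     0.001 -1.   ]
[ 0.59429559 -1.11631122 -0.14008046] [ 0.08120822  0.07324512 -0.05640278]
```

Request:
step_arm(
  steps=[
    [[0, 0, 0], [0, 0, 0]],
    [[0, 0, 0], [0, 0, 0]],
    [[0, 0, 0], [0, 0, 0]],
    [[0, 0, 0], [0, 0, 0]],
  ],
)

```text
clock: 5.1
tool_pos: [0.5189, 0.3582, 0.0477]
eef_rot: [0.976, 0.22, 0.0, -0.001]
contact_force: [-0.4, 3.7, -0.2]
opening: 0.293
finger_force: 15.0
```

```bash
python3 - <<'E'
from h import *
s,Rt=st(); print(Rt.T@s["contact_force"], s["moment"])
E
```

```text
t 5.1 pos [0.5189 0.3582 0.0477] F [-0.4  3.7 -0.2] open 0.293 ff 14.99799978802912
toolx [0.903 0.429 0.   ] tooly [ 0.429 -0.903 -0.001] toolz [ 0.     0.001 -1.   ]
[ 1.20288333 -3.50771087  0.21462162] [ 0.62076829  0.25653337 -0.03416346]
```

Request:
step_arm(
  steps=[
    [[0, -0.2, 0], [0, 0, 0]],
    [[-0.3, -0.1, 0], [0, 0, 0]],
    [[-0.5, 0, 0], [0, 0, 0]],
    [[-0.5, 0, 0], [0, 0, 0]],
  ],
  grip_force=30,
)

```text
clock: 5.6
tool_pos: [0.5058, 0.3542, 0.0477]
eef_rot: [0.976, 0.22, 0.0, 0.0]
contact_force: [0.8, 0.2, 0.8]
opening: 0.294
finger_force: 30.0
```

```bash
python3 - <<'E'
from h import *
s,Rt=st(); print(Rt.T@s["contact_force"], s["moment"],toR(s["tool_pos"]))
E
```

```text
t 5.6 pos [0.5058 0.3542 0.0477] F [0.8 0.2 0.8] open 0.294 ff 29.996095206588507
toolx [ 0.904  0.428 -0.   ] tooly [ 0.428 -0.904  0.   ] toolz [ 0. -0. -1.]
[ 0.82187383  0.1787719  -0.80651026] [ 0.14360455 -0.19371469 -0.06618498] [-15.  136.8  47.7]
```

Request:
step_arm(
  steps=[
    [[-0.9, 0, 0], [0, 0, 0]],
    [[-0.9, 0, 0], [0, 0, 0]],
    [[-0.9, 0, 0], [0, 0, 0]],
    [[0, 0, -1], [0, 0, 0]],
    [[0, 0, -2.5], [0, 0, 0]],
    [[0, 0, -3], [0, 0, 0]],
    [[0, 0, -2.5], [0, 0, 0]],
    [[0, 0, 0], [0, 0, 10]],
    [[0, 0, 0], [0, 0, 10]],
    [[0, 0, 0], [0, 0, 10]],
  ],
)

```text
clock: 6.85
tool_pos: [0.4814, 0.3429, 0.1382]
eef_rot: [0.999, -0.043, -0.0, -0.0]
contact_force: [-0.6, 0.3, -1.7]
opening: 0.292
finger_force: 30.0
```

```bash
python3 - <<'E'
from h import *
go([*W(-42,137),.13],np.degrees(F[2])+180)
E
```

```text
t 6.85 pos [0.4814 0.3429 0.1382] F [-0.6  0.3 -1.7] open 0.292 ff 29.993398021906614
toolx [ 0.996 -0.086 -0.   ] tooly [-0.086 -0.996  0.   ] toolz [-0.  0. -1.]
reader [-41.9 137.1 138.2] q [-0.73  0.81  0.05  1.78 -0.07  0.56 -2.29]
delta tool cm [-0.    0.02  0.82] world [-0.    -0.    -0.008] yaw now -4.94 turn tool z 149.67
```

Request:
step_arm(
  steps=[
    [[0, 0, 0], [0, 0, -10]],
    [[0, 0, 0], [0, 0, -10]],
    [[0, 0, 0], [0, 0, -10]],
    [[0, 0, 0], [0, 0, -10]],
    [[0, 0, 0], [0, 0, -10]],
    [[0, 0, 0], [0, 0, -10]],
    [[0, 0, 0], [0, 0, -10]],
    [[0, 0, 0], [0, 0, -10]],
    [[0, 0, 0], [0, 0, -10]],
    [[0, 0, 0], [0, 0, -10]],
    [[0, 0, 0], [0, 0, -10]],
    [[0, 0, 0], [0, 0, -10]],
  ],
)

```text
clock: 8.35
tool_pos: [0.4818, 0.3424, 0.138]
eef_rot: [0.532, 0.847, -0.0, 0.001]
contact_force: [-0.4, 0.5, -1.8]
opening: 0.296
finger_force: 30.0
```

Request:
step_arm(
  steps=[
    [[0, 0, 0], [0, 0, -10]],
    [[0, 0, 0], [0, 0, -10]],
    [[0, 0, 0], [0, 0, -10]],
    [[0, 0, 0], [0, 0, -10]],
    [[0, 0, 0], [0, 0, -10]],
    [[0, 0, 0], [0, 0, -10]],
    [[0, 0, 0], [0, 0, -10]],
    [[0, 0, 0], [0, 0, -10]],
    [[0, 0, 0], [0, 0, -10]],
    [[0, 0, 0], [0, 0, 0]],
  ],
)

```text
clock: 9.6
tool_pos: [0.4819, 0.3422, 0.1376]
eef_rot: [-0.218, 0.976, -0.001, -0.0]
contact_force: [-0.3, -1.1, -1.4]
opening: 0.291
finger_force: 30.0
```

```bash
python3 - <<'E'
from h import *
go([*W(-42,137),.0475],np.degrees(F[2])+180)
snap("top","top2.png",crop=(110,125,260,240),scale=5)
E
```

```text
t 9.6 pos [0.4819 0.3422 0.1376] F [-0.3 -1.1 -1.4] open 0.291 ff 29.997892314568162
toolx [-0.905 -0.426  0.001] tooly [-0.426  0.905 -0.001] toolz [-0.    -0.001 -1.   ]
reader [-41.7 136.3 137.6] q [-0.22  0.96 -0.9   1.75  0.94  0.93  0.48]
delta tool cm [0.03 0.08 9.01] world [-0.001  0.001 -0.09 ] yaw now -154.77 turn tool z -0.15
```

View pics/top2.png

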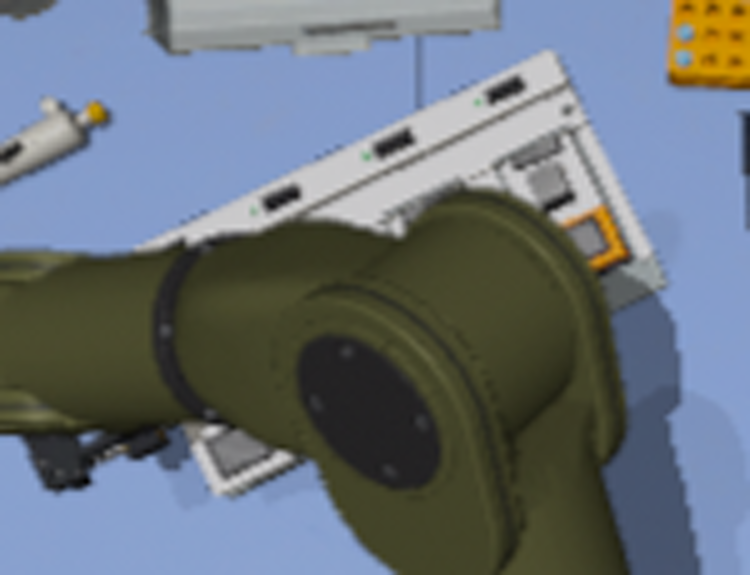

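Request:
step_arm(
  steps=[
    [[0, 0, 3], [0, 0, 0]],
    [[0, 0.05, 3], [0, 0, 0]],
    [[0, 0, 1.2], [0, 0, 0]],
    [[0, 0, 0.7], [0, 0, 0]],
    [[0, 0, 0.5], [0, 0, 0]],
    [[0, 0, 0.4], [0, 0, 0]],
    [[0, 0, 0], [0, 0, 0]],
  ],
)

```text
clock: 10.52
tool_pos: [0.4816, 0.3435, 0.0498]
eef_rot: [-0.22, 0.976, -0.0, 0.0]
contact_force: [0.2, -0.1, -1.1]
opening: 0.29
finger_force: 30.0
```

```bash
python3 - <<'E'
from h import *
go([*W(-42,137),.0475],np.degrees(F[2])+180)
E
```

```text
t 10.53 pos [0.4816 0.3435 0.0498] F [ 0.2 -0.1 -1.1] open 0.29 ff 29.998731901869178
toolx [-0.904 -0.428 -0.   ] tooly [-0.428  0.904 -0.   ] toolz [ 0.  0. -1.]
reader [-41.5 137.6  49.8] q [-0.26  1.08 -0.81  1.78  1.08  0.8   0.37]
delta tool cm [ 0.05 -0.06  0.23] world [-0.    -0.001 -0.002] yaw now -154.63 turn tool z -0.01
```

Request:
step_arm(
  steps=[
    [[0, 0, 0.2], [0, 0, 0]],
    [[-0.7, 0, 0], [0, 0, 0]],
    [[-0.7, 0, 0], [0, 0, 0]],
    [[-0.7, 0, 0], [0, 0, 0]],
    [[-0.7, 0, 0], [0, 0, 0]],
    [[-0.7, 0, 0], [0, 0, 0]],
    [[0, 0, 0], [0, 0, 0]],
  ],
)

```text
clock: 11.4
tool_pos: [0.5139, 0.3589, 0.0478]
eef_rot: [-0.219, 0.976, 0.0, 0.001]
contact_force: [-0.0, 0.1, 0.4]
opening: 0.291
finger_force: 30.0
```

```bash
python3 - <<'E'
from h import *
s,Rt=st(); print(Rt.T@s["contact_force"], s["moment"],toR(s["tool_pos"]))
E
```

```text
t 11.4 pos [0.5139 0.3589 0.0478] F [-0.   0.1  0.4] open 0.291 ff 29.99875708948821
toolx [-0.904 -0.428 -0.001] tooly [-0.428  0.904  0.   ] toolz [ 0.001  0.001 -1.   ]
[ 0.00495797  0.07672951 -0.36086298] [ 0.13654447 -0.22642392 -0.0344055 ] [ -5.6 137.6  47.8]
```

Request:
step_arm(
  steps=[
    [[-0.2, 0, 0], [0, 0, 0]],
    [[-0.2, 0, 0], [0, 0, 0]],
    [[-0.15, 0, 0], [0, 0, 0]],
    [[-0.1, 0, 0], [0, 0, 0]],
    [[0, 0, 0], [0, 0, 0]],
  ],
)

```text
clock: 12.02
tool_pos: [0.519, 0.3614, 0.0478]
eef_rot: [-0.22, 0.976, 0.0, 0.0]
contact_force: [-1.0, -0.9, 1.8]
opening: 0.291
finger_force: 30.0
```

```bash
python3 - <<'E'
from h import *
s,Rt=st(); print(Rt.T@s["contact_force"], s["moment"],toR(s["tool_pos"]))
E
```

```text
t 12.03 pos [0.519  0.3614 0.0478] F [-1.  -0.9  1.8] open 0.291 ff 29.998754784464836
toolx [-0.903 -0.429 -0.   ] tooly [-0.429  0.903  0.   ] toolz [ 0.  0. -1.]
[ 1.28194728 -0.39750397 -1.77717138] [-0.03115928  0.05333488 -0.00684662] [ -0.  137.7  47.8]
```

Request:
step_arm(
  steps=[
    [[-0.15, 0, 0], [0, 0, 0]],
    [[-0.15, 0, 0], [0, 0, 0]],
    [[-0.15, 0, 0], [0, 0, 0]],
    [[0, 0, 0], [0, 0, 0]],
  ],
)

```text
clock: 12.52
tool_pos: [0.521, 0.3624, 0.0477]
eef_rot: [-0.22, 0.975, -0.001, -0.002]
contact_force: [-6.6, -4.0, 6.2]
opening: 0.287
finger_force: 30.0
```

```bash
python3 - <<'E'
from h import *
s,Rt=st(); print(Rt.T@s["contact_force"], s["moment"],toR(s["tool_pos"]))
E
```

```text
t 12.53 pos [0.521  0.3624 0.0477] F [-6.6 -4.   6.2] open 0.287 ff 30.003806613385677
toolx [-0.903 -0.429  0.004] tooly [-0.429  0.903 -0.001] toolz [-0.003 -0.003 -1.   ]
[ 7.72962967 -0.80476359 -6.19316512] [-0.58621689  1.14685614 -0.12153182] [  2.2 137.7  47.7]
```

Request:
step_arm(
  steps=[
    [[0, 0, 0], [0, 0, 0]],
    [[0, 0, 0], [0, 0, 0]],
    [[0, 0, 0], [0, 0, 0]],
    [[0, 0, 0], [0, 0, 0]],
    [[0, 0, -1.5], [0, 0, 0]],
    [[0, 0, -2.5], [0, 0, 0]],
    [[0, 0, -3], [0, 0, 0]],
    [[0, -4.6, 0], [0, 0, 0]],
    [[0, -4.6, 0], [0, 0, 0]],
    [[0, -4.6, 0], [0, 0, 0]],
    [[0, -4.6, 0], [0, 0, 0]],
    [[0.5, 0, 0], [0, 0, 0]],
  ],
  claw=0.5,
)

```text
clock: 14.02
tool_pos: [0.6003, 0.1898, 0.1189]
eef_rot: [-0.216, 0.976, -0.002, 0.001]
contact_force: [-0.8, 0.9, 0.2]
opening: 0.748
finger_force: 0.0
```

```bash
python3 - <<'E'
from h import *
go([*W(0,-46),.0477],np.degrees(F[2])+180)
snap("side","side3.png",crop=(100,180,280,340),scale=4)
E
```

```text
t 14.03 pos [0.6003 0.1898 0.1189] F [-0.8  0.9  0.2] open 0.748 ff 0.0
toolx [-0.907 -0.421 -0.001] tooly [-0.421  0.907 -0.004] toolz [ 0.003 -0.003 -1.   ]
reader [-1.000e-01 -5.220e+01  1.189e+02] q [ 0.07  1.03 -0.9   1.64  0.95  0.97  0.83]
delta tool cm [0.   0.65 7.12] world [-0.003  0.006 -0.071] yaw now -155.09 turn tool z -0.47
```

View pics/side3.png

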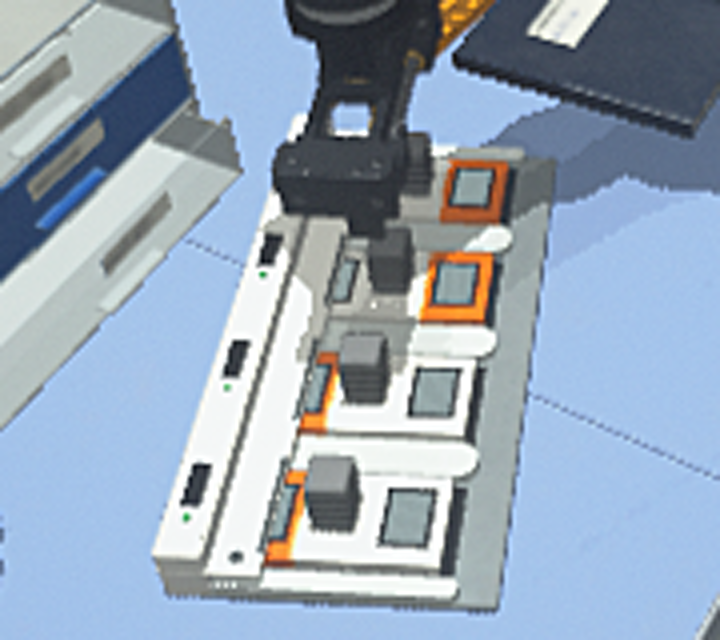

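The left bay now shows its orange end at the lip (280,515), white end outwards, as does the next bay. The gripper is above the third bay. Lowering.

Request:
step_arm(
  steps=[
    [[0, 0, 0], [0, 0, 0]],
    [[0, 0, 3], [0, 0, 0]],
    [[0, 0, 2.5], [0, 0, 0]],
    [[0, 0, 1.5], [0, 0, 0]],
    [[0, 0, 0], [0, 0, 0]],
    [[0, 0, 0], [0, 0, 0]],
  ],
)

```text
clock: 14.82
tool_pos: [0.5976, 0.1955, 0.0484]
eef_rot: [-0.22, 0.976, 0.0, 0.0]
contact_force: [0.4, 0.3, -0.3]
opening: 0.755
finger_force: 0.0
```

```bash
python3 - <<'E'
from h import *
go([*W(0,-46),.0477],np.degrees(F[2])+180)
E
```

```text
t 14.82 pos [0.5976 0.1955 0.0484] F [ 0.4  0.3 -0.3] open 0.755 ff 0.0
toolx [-0.903 -0.429 -0.001] tooly [-0.429  0.903  0.001] toolz [ 0.001  0.001 -1.   ]
reader [ -0.1 -45.9  48.4] q [ 0.04  1.12 -0.84  1.66  1.05  0.88  0.76]
delta tool cm [-0.01 -0.01  0.07] world [ 0.    -0.    -0.001] yaw now -154.61 turn tool z 0.01
```

Request:
step_arm(
  steps=[
    [[0, 0, 0.05], [0, 0, 0]],
    [[0, 0, 0], [0, 0, 0]],
    [[0, 0, 0], [0, 0, 0]],
    [[0, 0, 0], [0, 0, 0]],
    [[0, 0, 0], [0, 0, 0]],
    [[0, 0, 0], [0, 0, 0]],
    [[0, 0, 0], [0, 0, 0]],
    [[0, 0, 0], [0, 0, 0]],
  ],
  claw=-1,
)

```text
clock: 15.82
tool_pos: [0.5973, 0.1951, 0.0473]
eef_rot: [-0.22, 0.976, 0.0, 0.0]
contact_force: [-0.8, -0.5, 2.5]
opening: 0.288
finger_force: 30.0
```

```bash
python3 - <<'E'
from h import *
s,Rt=st(); print(Rt.T@s["contact_force"], s["moment"],toR(s["tool_pos"]))
E
```

```text
t 15.82 pos [0.5973 0.1951 0.0473] F [-0.8 -0.5  2.5] open 0.288 ff 29.999833228066564
toolx [-0.903 -0.429 -0.   ] tooly [-0.429  0.903  0.   ] toolz [ 0.  0. -1.]
[ 0.9718439  -0.10443714 -2.49110332] [ 0.21808541 -0.00250016 -0.01446817] [ -0.5 -46.2  47.3]
```

Request:
step_arm(
  steps=[
    [[0.4, 0, 0], [0, 0, 0]],
    [[0.7, 0, 0], [0, 0, 0]],
    [[0.8, 0, 0], [0, 0, 0]],
    [[0.8, 0, 0], [0, 0, 0]],
    [[0.8, 0, 0], [0, 0, 0]],
    [[0.7, 0, 0], [0, 0, 0]],
    [[0, 0, 0], [0, 0, 0]],
    [[0, 0, -1], [0, 0, 0]],
    [[0, 0, -2], [0, 0, 0]],
    [[0, 0, -3], [0, 0, 0]],
    [[0, 0, -3], [0, 0, 0]],
    [[0, 0, 0], [0, 0, 0]],
  ],
)

```text
clock: 17.32
tool_pos: [0.5607, 0.178, 0.1402]
eef_rot: [-0.22, 0.976, 0.001, 0.002]
contact_force: [-0.2, -0.7, -1.4]
opening: 0.29
finger_force: 30.0
```

Request:
step_arm(
  steps=[
    [[0, 0, 0], [0, 0, 10]],
    [[0, 0, 0], [0, 0, 10]],
    [[0, 0, 0], [0, 0, 10]],
    [[0, 0, 0], [0, 0, 10]],
    [[0, 0, 0], [0, 0, 10]],
    [[0, 0, 0], [0, 0, 10]],
    [[0, 0, 0], [0, 0, 10]],
    [[0, 0, 0], [0, 0, 10]],
    [[0, 0, 0], [0, 0, 10]],
  ],
)

```text
clock: 18.45
tool_pos: [0.5588, 0.1764, 0.1365]
eef_rot: [0.537, 0.844, -0.001, -0.0]
contact_force: [-0.5, -0.3, -0.4]
opening: 0.293
finger_force: 30.0
```

Request:
step_arm(
  steps=[
    [[0, 0, 0], [0, 0, 10]],
    [[0, 0, 0], [0, 0, 10]],
    [[0, 0, 0], [0, 0, 10]],
    [[0, 0, 0], [0, 0, 10]],
    [[0, 0, 0], [0, 0, 10]],
    [[0, 0, 0], [0, 0, 10]],
    [[0, 0, 0], [0, 0, 10]],
    [[0, 0, 0], [0, 0, 10]],
    [[0, 0, 0], [0, 0, 10]],
    [[0, 0, 0], [0, 0, 0]],
    [[0, 0, 0], [0, 0, 0]],
  ],
)

```text
clock: 19.82
tool_pos: [0.5591, 0.1768, 0.1369]
eef_rot: [0.975, 0.221, -0.0, 0.0]
contact_force: [-0.6, -0.1, -1.3]
opening: 0.293
finger_force: 30.0
```

```bash
python3 - <<'E'
from h import *
go([*W(-42,-46),.0477],np.degrees(F[2]))
E
```

```text
t 19.82 pos [0.5591 0.1768 0.1369] F [-0.6 -0.1 -1.3] open 0.293 ff 29.999846597202122
toolx [ 0.902  0.431 -0.001] tooly [ 0.431 -0.902 -0.   ] toolz [-0.001 -0.    -1.   ]
reader [-42.9 -46.3 136.9] q [-0.31  0.8  -0.12  1.79  0.17  0.56 -1.67]
delta tool cm [ 0.1  -0.03  8.92] world [ 0.001  0.001 -0.089] yaw now 25.56 turn tool z 0.18
```

Request:
step_arm(
  steps=[
    [[0, 0, 3], [0, 0, 0]],
    [[0, 0, 3], [0, 0, 0]],
    [[0, 0, 1.2], [0, 0, 0]],
    [[0, 0, 0.6], [0, 0, 0]],
    [[0, 0, 0.5], [0, 0, 0]],
    [[0, 0, 0.4], [0, 0, 0]],
    [[0, 0, 0.1], [0, 0, 0]],
    [[0, 0, 0], [0, 0, 0]],
  ],
)

```text
clock: 20.82
tool_pos: [0.5596, 0.1769, 0.0494]
eef_rot: [0.976, 0.22, 0.0, 0.0]
contact_force: [-0.3, -0.1, -1.0]
opening: 0.29
finger_force: 30.0
```

```bash
python3 - <<'E'
from h import *
s,Rt=st(); print(Rt.T@s["contact_force"], s["moment"],toR(s["tool_pos"]))
E
```

```text
t 20.82 pos [0.5596 0.1769 0.0494] F [-0.3 -0.1 -1. ] open 0.29 ff 29.999888143502176
toolx [0.903 0.429 0.   ] tooly [ 0.429 -0.903  0.   ] toolz [ 0.  0. -1.]
[-0.35938217 -0.00869051  1.02742456] [-0.04162533  0.02207694  0.01977665] [-42.4 -46.4  49.4]
```

Request:
step_arm(
  steps=[
    [[0, 0, 0.15], [0, 0, 0]],
    [[0.8, 0, 0], [0, 0, 0]],
    [[0.8, 0, 0], [0, 0, 0]],
    [[0.8, 0, 0], [0, 0, 0]],
    [[0.7, 0, 0], [0, 0, 0]],
    [[0.6, 0, 0], [0, 0, 0]],
    [[0.2, 0, 0], [0, 0, 0]],
    [[0.2, 0, 0], [0, 0, 0]],
    [[0.2, 0, 0], [0, 0, 0]],
    [[0, 0, 0], [0, 0, 0]],
  ],
)

```text
clock: 22.08
tool_pos: [0.5976, 0.1949, 0.0475]
eef_rot: [0.976, 0.22, -0.001, 0.0]
contact_force: [-1.5, -0.3, -0.9]
opening: 0.293
finger_force: 30.0
```

```bash
python3 - <<'E'
from h import *
s,Rt=st(); print(Rt.T@s["contact_force"], s["moment"],toR(s["tool_pos"]))
E
```

```text
t 22.07 pos [0.5976 0.1949 0.0475] F [-1.5 -0.3 -0.9] open 0.293 ff 30.00022671651095
toolx [ 0.903  0.429 -0.002] tooly [ 0.429 -0.904  0.   ] toolz [-0.001 -0.001 -1.   ]
[-1.44309732 -0.34959142  0.85354934] [-0.10408115  0.26026413  0.02522224] [ -0.3 -46.4  47.5]
```

Request:
step_arm(
  steps=[
    [[0.2, 0, 0], [0, 0, 0]],
    [[0.2, 0, 0], [0, 0, 0]],
    [[0.15, 0, 0], [0, 0, 0]],
    [[0, 0, 0], [0, 0, 0]],
  ],
)

```text
clock: 22.58
tool_pos: [0.5978, 0.1951, 0.0473]
eef_rot: [0.976, 0.22, -0.006, 0.001]
contact_force: [-11.2, -4.4, 9.5]
opening: 0.295
finger_force: 30.0
```

```bash
python3 - <<'E'
from h import *
s,Rt=st(); print(Rt.T@s["contact_force"], s["moment"],toR(s["tool_pos"]))
E
```

```text
t 22.57 pos [0.5978 0.1951 0.0473] F [-11.2  -4.4   9.5] open 0.295 ff 30.00061453320086
toolx [ 0.903  0.428 -0.013] tooly [ 0.428 -0.904  0.   ] toolz [-0.011 -0.006 -1.   ]
[-12.09536439  -0.82508342  -9.34757267] [-0.76860029  2.23081687 -0.02498113] [ -0.1 -46.3  47.3]
```

Request:
step_arm(
  steps=[
    [[-0.2, 0, 0], [0, 0, 0]],
    [[0, 0, 0], [0, 0, 0]],
    [[0, 0, 0], [0, 0, 0]],
    [[0, 0, 0], [0, 0, 0]],
    [[0, 0, 0], [0, 0, 0]],
    [[-0.3, 0, -1.5], [0, 0, 0]],
    [[0, 0, -2.5], [0, 0, 0]],
    [[0, 0, -3], [0, 0, 0]],
    [[0, 4.6, 0], [0, 0, 0]],
    [[0, 4.6, 0], [0, 0, 0]],
    [[0, 0, 0], [0, 0, 0]],
    [[0, 0, 0], [0, 0, 0]],
  ],
  claw=0.5,
)

```text
clock: 24.08
tool_pos: [0.6379, 0.1132, 0.1184]
eef_rot: [0.976, 0.22, 0.0, -0.001]
contact_force: [0.4, 0.3, 0.3]
opening: 0.75
finger_force: 0.0
```

Request:
step_arm(
  steps=[
    [[0, 0, 3], [0, 0, 0]],
    [[0, 0, 2.5], [0, 0, 0]],
    [[0, 0, 1.5], [0, 0, 0]],
    [[0, 0, 0], [0, 0, 0]],
    [[0, 0, 0], [0, 0, 0]],
  ],
)

```text
clock: 24.7
tool_pos: [0.6387, 0.113, 0.0486]
eef_rot: [0.976, 0.22, 0.001, -0.0]
contact_force: [0.2, -0.2, 0.1]
opening: 0.751
finger_force: 0.0
```

```bash
python3 - <<'E'
from h import *
go([*W(-1,-138),.0477],np.degrees(F[2]))
snap("top","top3.png",crop=(110,125,260,240),scale=5)
snap("side","side4.png",crop=(100,180,280,340),scale=4)
E
```

```text
t 24.7 pos [0.6387 0.113  0.0486] F [ 0.2 -0.2  0.1] open 0.751 ff 0.0
toolx [0.903 0.429 0.002] tooly [ 0.429 -0.903  0.   ] toolz [ 0.001  0.001 -1.   ]
reader [   1.7 -138.1   48.6] q [-0.18  1.   -0.13  1.61  0.21  0.54 -1.55]
delta tool cm [-0.27 -0.01  0.09] world [-0.002 -0.001 -0.001] yaw now 25.41 turn tool z 0.03
```

View pics/side4.png

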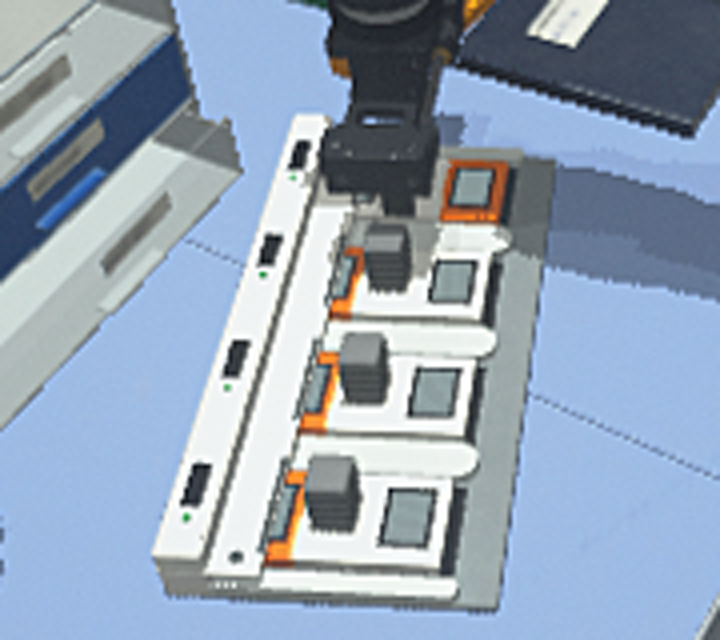

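Three bays are now orange-in. The gripper straddles the last carrier (orange front at (475,190)).

Request:
step_arm(
  steps=[
    [[-0.2, 0, 0.1], [0, 0, 0]],
    [[0, 0, 0], [0, 0, 0]],
    [[0, 0, 0], [0, 0, 0]],
    [[0, 0, 0], [0, 0, 0]],
    [[0, 0, 0], [0, 0, 0]],
    [[0, 0, 0], [0, 0, 0]],
    [[0, 0, 0], [0, 0, 0]],
    [[0, 0, 0], [0, 0, 0]],
  ],
  claw=-1,
)

```text
clock: 25.8
tool_pos: [0.6363, 0.1117, 0.0467]
eef_rot: [0.976, 0.22, 0.0, -0.0]
contact_force: [-0.6, 1.2, 0.2]
opening: 0.293
finger_force: 30.0
```

```bash
python3 - <<'E'
from h import *
s,Rt=st(); print(Rt.T@s["contact_force"], s["moment"],toR(s["tool_pos"]))
E
```

```text
t 25.8 pos [0.6363 0.1117 0.0467] F [-0.6  1.2  0.2] open 0.293 ff 29.972254894673824
toolx [0.903 0.429 0.   ] tooly [ 0.429 -0.903 -0.   ] toolz [-0.  0. -1.]
[ 0.01170882 -1.33077182 -0.24956965] [0.21396125 0.12186284 0.00125815] [  -1.  -138.2   46.7]
```

Request:
step_arm(
  steps=[
    [[-0.4, 0, 0], [0, 0, 0]],
    [[-0.7, 0, 0], [0, 0, 0]],
    [[-0.8, 0, 0], [0, 0, 0]],
    [[-0.8, 0, 0], [0, 0, 0]],
    [[-0.8, 0, 0], [0, 0, 0]],
    [[-0.6, 0, 0], [0, 0, 0]],
    [[0, 0, 0], [0, 0, 0]],
    [[0, 0, -1], [0, 0, 0]],
    [[0, 0, -2], [0, 0, 0]],
    [[0, 0, -3], [0, 0, 0]],
    [[0, 0, -3], [0, 0, 0]],
    [[0, 0, 0], [0, 0, 0]],
  ],
)

```text
clock: 27.3
tool_pos: [0.6015, 0.0944, 0.1401]
eef_rot: [0.976, 0.22, 0.003, -0.0]
contact_force: [0.3, -0.3, -2.5]
opening: 0.291
finger_force: 30.0
```

Request:
step_arm(
  steps=[
    [[0, 0, 0], [0, 0, -10]],
    [[0, 0, 0], [0, 0, -10]],
    [[0, 0, 0], [0, 0, -10]],
    [[0, 0, 0], [0, 0, -10]],
    [[0, 0, 0], [0, 0, -10]],
    [[0, 0, 0], [0, 0, -10]],
    [[0, 0, 0], [0, 0, -10]],
    [[0, 0, 0], [0, 0, -10]],
    [[0, 0, 0], [0, 0, -10]],
  ],
)

```text
clock: 28.42
tool_pos: [0.5988, 0.0936, 0.1359]
eef_rot: [0.532, 0.847, -0.001, -0.0]
contact_force: [-0.4, -0.0, -2.5]
opening: 0.29
finger_force: 30.0
```

Request:
step_arm(
  steps=[
    [[0, 0, 0], [0, 0, -10]],
    [[0, 0, 0], [0, 0, -10]],
    [[0, 0, 0], [0, 0, -10]],
    [[0, 0, 0], [0, 0, -10]],
    [[0, 0, 0], [0, 0, -10]],
    [[0, 0, 0], [0, 0, -10]],
    [[0, 0, 0], [0, 0, -10]],
    [[0, 0, 0], [0, 0, -10]],
    [[0, 0, 0], [0, 0, -10]],
    [[0, 0, 0], [0, 0, 0]],
    [[0, 0, 0], [0, 0, 0]],
  ],
)

```text
clock: 29.8
tool_pos: [0.599, 0.0937, 0.1362]
eef_rot: [-0.218, 0.976, -0.0, -0.0]
contact_force: [0.6, 0.8, -1.1]
opening: 0.297
finger_force: 30.0
```

```bash
python3 - <<'E'
from h import *
go([*W(-42,-138),.0477],np.degrees(F[2])+180)
E
```

```text
t 29.8 pos [0.599  0.0937 0.1362] F [ 0.6  0.8 -1.1] open 0.297 ff 29.97228166088462
toolx [-0.905 -0.426  0.001] tooly [-0.426  0.905  0.   ] toolz [-0.001 -0.    -1.   ]
reader [ -42.4 -138.5  136.2] q [ 0.26  1.   -0.95  1.7   0.96  0.98  0.95]
delta tool cm [-0.05  0.05  8.85] world [ 0.     0.001 -0.089] yaw now -154.78 turn tool z -0.17
```

Request:
step_arm(
  steps=[
    [[0, 0, 3], [0, 0, 0]],
    [[0, 0, 3], [0, 0, 0]],
    [[0, 0, 1.2], [0, 0, 0]],
    [[0, 0, 0.6], [0, 0, 0]],
    [[0, 0, 0.5], [0, 0, 0]],
    [[0, 0, 0.3], [0, 0, 0]],
    [[0, 0, 0.1], [0, 0, 0]],
    [[0, 0, 0], [0, 0, 0]],
  ],
)

```text
clock: 30.8
tool_pos: [0.5995, 0.0939, 0.05]
eef_rot: [-0.22, 0.976, -0.0, 0.0]
contact_force: [0.6, -0.8, -0.9]
opening: 0.288
finger_force: 30.0
```

```bash
python3 - <<'E'
from h import *
s,Rt=st(); print(Rt.T@s["contact_force"], s["moment"],toR(s["tool_pos"]))
E
```

```text
t 30.8 pos [0.5995 0.0939 0.05  ] F [ 0.6 -0.8 -0.9] open 0.288 ff 29.972245660610497
toolx [-0.904 -0.429 -0.   ] tooly [-0.429  0.904 -0.   ] toolz [ 0.  0. -1.]
[-0.18458109 -0.98327427  0.90114158] [ 0.10360957 -0.11043556 -0.03424742] [ -41.9 -138.5   50. ]
```

Request:
step_arm(
  steps=[
    [[0, 0, 0.28], [0, 0, 0]],
    [[-0.8, 0, 0], [0, 0, 0]],
    [[-0.8, 0, 0], [0, 0, 0]],
    [[-0.8, 0, 0], [0, 0, 0]],
    [[-0.7, 0, 0], [0, 0, 0]],
    [[-0.6, 0, 0], [0, 0, 0]],
    [[-0.3, 0, 0], [0, 0, 0]],
    [[-0.2, 0, 0], [0, 0, 0]],
    [[-0.2, 0, 0], [0, 0, 0]],
    [[0, 0, 0], [0, 0, 0]],
  ],
)

```text
clock: 32.05
tool_pos: [0.638, 0.1121, 0.0468]
eef_rot: [-0.22, 0.976, -0.001, -0.001]
contact_force: [-4.8, -2.7, 1.9]
opening: 0.291
finger_force: 30.0
```

```bash
python3 - <<'E'
from h import *
s,Rt=st(); print(Rt.T@s["contact_force"], s["moment"],toR(s["tool_pos"]))
E
```

```text
t 32.05 pos [0.638  0.1121 0.0468] F [-4.8 -2.7  1.9] open 0.291 ff 29.970493814907968
toolx [-0.903 -0.429  0.003] tooly [-0.429  0.903 -0.001] toolz [-0.002 -0.002 -1.   ]
[ 5.43653385 -0.36477961 -1.88707831] [-0.25379207  0.62641164  0.07365768] [   0.7 -138.5   46.8]
```

Request:
step_arm(
  steps=[
    [[-0.2, 0, 0], [0, 0, 0]],
    [[-0.15, 0, 0], [0, 0, 0]],
    [[0, 0, 0], [0, 0, 0]],
  ],
)

```text
clock: 32.42
tool_pos: [0.6382, 0.1122, 0.0467]
eef_rot: [-0.22, 0.975, -0.002, -0.005]
contact_force: [-12.4, -5.7, 9.1]
opening: 0.29
finger_force: 30.0
```

```bash
python3 - <<'E'
from h import *
s,Rt=st(); print(Rt.T@s["contact_force"], s["moment"],toR(s["tool_pos"]))
E
```

```text
t 32.42 pos [0.6382 0.1122 0.0467] F [-12.4  -5.7   9.1] open 0.29 ff 29.99112547840923
toolx [-0.903 -0.429  0.01 ] tooly [-0.429  0.903 -0.002] toolz [-0.008 -0.006 -1.   ]
[13.77106882  0.16586433 -8.95076688] [-0.93167752  2.18233932 -0.03136138] [   0.8 -138.6   46.7]
```

Request:
step_arm(
  steps=[
    [[0.2, 0, 0], [0, 0, 0]],
    [[0, 0, 0], [0, 0, 0]],
    [[0, 0, 0], [0, 0, 0]],
    [[0, 0, 0], [0, 0, 0]],
    [[0.3, 0, -1.5], [0, 0, 0]],
    [[0, 0, -2.5], [0, 0, 0]],
    [[0, 0, -3], [0, 0, 0]],
    [[0, 4.6, 0], [0, 0, 0]],
    [[0, 4.6, 0], [0, 0, 0]],
    [[0, 4.6, 0], [0, 0, 0]],
    [[0, 4.6, 0], [0, 0, 0]],
    [[0, 0, 0], [0, 0, 0]],
  ],
  claw=0.5,
)

```text
clock: 33.92
tool_pos: [0.5565, 0.2842, 0.1199]
eef_rot: [-0.224, 0.975, 0.003, 0.001]
contact_force: [0.1, -0.0, -0.5]
opening: 0.749
finger_force: 0.0
```

Request:
step_arm(
  steps=[
    [[0, 0, 0], [0, 0, 0]],
    [[0, 0, 3], [0, 0, 0]],
    [[0, 0, 2.5], [0, 0, 0]],
    [[0, 0, 1.4], [0, 0, 0]],
    [[0, 0, 0], [0, 0, 0]],
    [[0, 0, 0], [0, 0, 0]],
  ],
)

```text
clock: 34.67
tool_pos: [0.5591, 0.2788, 0.0486]
eef_rot: [-0.22, 0.976, 0.0, 0.0]
contact_force: [-0.4, 0.7, 0.4]
opening: 0.748
finger_force: 0.0
```

```bash
python3 - <<'E'
from h import *
go([*W(-1,46),.0477],np.degrees(F[2])+180)
snap("side","side5.png",crop=(100,180,280,340),scale=4)
E
```

```text
t 34.67 pos [0.5591 0.2788 0.0486] F [-0.4  0.7  0.4] open 0.748 ff 0.0
toolx [-0.904 -0.429 -0.001] tooly [-0.429  0.904  0.001] toolz [ 0.001  0.001 -1.   ]
reader [ 0.9 45.9 48.6] q [-0.1   1.12 -0.85  1.67  1.07  0.88  0.6 ]
delta tool cm [0.19 0.01 0.09] world [-0.002 -0.001 -0.001] yaw now -154.62 turn tool z -0.00
```

View pics/side5.png

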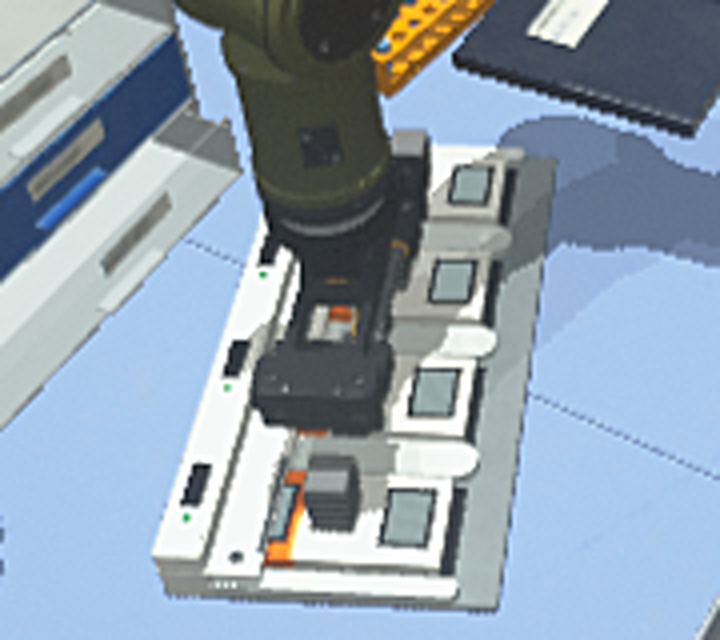

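All four carriers now have white ends outwards. I'll grip the second one and push it home.

Request:
step_arm(
  steps=[
    [[0, 0, 0.05], [0, 0, 0]],
    [[0, 0, 0], [0, 0, 0]],
    [[0, 0, 0], [0, 0, 0]],
    [[0, 0, 0], [0, 0, 0]],
    [[0, 0, 0], [0, 0, 0]],
    [[0, 0, 0], [0, 0, 0]],
    [[0, 0, 0], [0, 0, 0]],
    [[-0.2, 0, 0], [0, 0, 0]],
    [[-0.2, 0, 0], [0, 0, 0]],
    [[-0.15, 0, 0], [0, 0, 0]],
    [[0, 0, 0], [0, 0, 0]],
  ],
  claw=-1,
)

```text
clock: 36.1
tool_pos: [0.5603, 0.2792, 0.0474]
eef_rot: [-0.22, 0.975, -0.002, -0.003]
contact_force: [-9.3, -4.6, 10.5]
opening: 0.289
finger_force: 30.0
```

```bash
python3 - <<'E'
from h import *
s,Rt=st(); print(Rt.T@s["contact_force"], s["moment"],toR(s["tool_pos"]))
E
```

```text
t 36.1 pos [0.5603 0.2792 0.0474] F [-9.3 -4.6 10.5] open 0.289 ff 30.00796536449343
toolx [-0.903 -0.43   0.008] tooly [-0.43   0.903 -0.002] toolz [-0.006 -0.005 -1.   ]
[ 10.42280599  -0.16961842 -10.37495833] [-0.74819868  1.77897798 -0.06185993] [ 2.1 45.7 47.4]
```

Request:
step_arm(
  steps=[
    [[0.2, 0, 0], [0, 0, 0]],
    [[0, 0, 0], [0, 0, 0]],
    [[0, 0, 0], [0, 0, 0]],
    [[0, 0, 0], [0, 0, 0]],
    [[0.3, 0, -1.5], [0, 0, 0]],
    [[0, 0, -3], [0, 0, 0]],
    [[0, 0, -5], [0, 0, 0]],
    [[0, 0, -5], [0, 0, 0]],
    [[0, -4, 0], [0, 0, 0]],
    [[0, -5, 0], [0, 0, 0]],
    [[0, -5, 0], [0, 0, 0]],
    [[0, -5, 0], [0, 0, 0]],
  ],
  claw=0.5,
)

```text
clock: 37.6
tool_pos: [0.6412, 0.1056, 0.1936]
eef_rot: [-0.22, 0.976, -0.0, 0.001]
contact_force: [0.6, -0.2, -0.3]
opening: 0.748
finger_force: 0.0
```

Request:
step_arm(
  steps=[
    [[2, -5, 0], [0, 0, 0]],
    [[2, -5, 0], [0, 0, 0]],
    [[2, -5, 0], [0, 0, 0]],
    [[2, -5, 0], [0, 0, 0]],
    [[0, 0, 0], [0, 0, 0]],
  ],
  claw=-1,
)

```text
clock: 38.22
tool_pos: [0.654, -0.115, 0.1924]
eef_rot: [-0.215, 0.977, -0.002, -0.001]
contact_force: [-0.2, 0.7, -1.0]
opening: 0.208
finger_force: 0.0
```

```bash
cat >> h.py <<'E'
def ray(s,u,v):
    d=Rm(s)@np.array([(u-s["cx"])/s["fx"],(v-s["cy"])/s["fy"],1]); return np.array(s["position"]),d/np.linalg.norm(d)
def tri(a,pa,b,pb):
    A=np.zeros((3,3));y=np.zeros(3)
    for s,p in((a,pa),(b,pb)):
        o,d=ray(s,*p); M=np.eye(3)-np.outer(d,d); A+=M; y+=M@o
    return np.linalg.solve(A,y)
def blob(s,lo,hi,box):
    h=cv2.cvtColor(s["img"],cv2.COLOR_RGB2HSV); m=cv2.inRange(h,lo,hi); k=np.zeros_like(m); k[box[1]:box[3],box[0]:box[2]]=1; m=m*k
    v,u=np.nonzero(m); return (u.mean(),v.mean(),len(u),u.min(),u.max(),v.min(),v.max()) if len(u) else None
E
python3 - <<'E'
from h import *
T=snap("top","top4.png",crop=(110,125,390,240),scale=2.8); S=snap("side","side6.png",crop=(100,120,340,340),scale=2.7)
g=(np.array((50,100,60)),np.array((80,255,255))); b=(np.array((100,130,80)),np.array((118,255,255)))
t=blob(T,*g,(290,180,345,225)); s=blob(S,*g,(280,150,325,190)); print("green",t,s, "tri",tri(T,t[:2],S,s[:2]))
for z in (.04,.045,.05): print(z,px2w(T,*t[:2],z)[:2],px2w(S,*s[:2],z)[:2])
print("bottle cap",px2w(T,493/1.5,243/1.5,.137))
go([.475,-.238,.2],25)
E
```

```text
green (np.float64(315.67164179104475), np.float64(203.1492537313433), 67, np.int64(311), np.int64(320), np.int64(199), np.int64(207)) (np.float64(301.81944444444446), np.float64(168.73611111111111), 72, np.int64(288), np.int64(307), np.int64(165), np.int64(173)) tri [ 0.4771424  -0.23391215  0.05178397]
0.04 [ 0.47556694 -0.23651425] [ 0.48516147 -0.24797273]
0.045 [ 0.47522484 -0.23577776] [ 0.48277549 -0.24165547]
0.05 [ 0.47488274 -0.23504127] [ 0.4803895  -0.23533822]
bottle cap [ 0.60951191 -0.27180246  0.137     ]
t 38.33 pos [ 0.654  -0.1081  0.1933] F [ 0.3  0.9 -0. ] open 0.119 ff 0.0
toolx [-0.904 -0.428 -0.001] tooly [-0.428  0.904  0.   ] toolz [ 0.001  0.001 -1.   ]
reader [ -79.2 -344.3  193.3] q [ 0.56  0.99 -1.01  1.48  0.88  1.17  1.41]
delta tool cm [21.74 -4.08 -0.7 ] world [-0.179 -0.13   0.007] yaw now -154.67 turn tool z -179.67
```

View pics/top4.png

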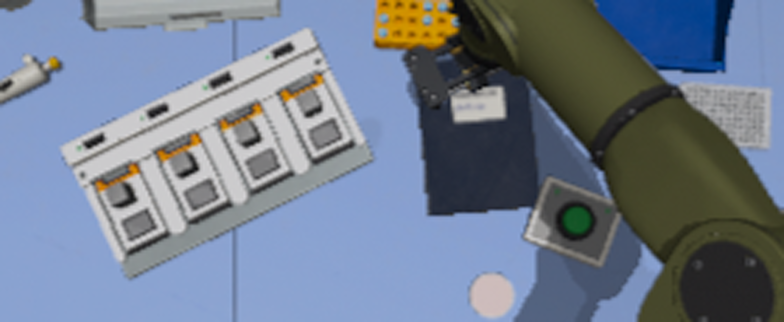

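View pics/side6.png

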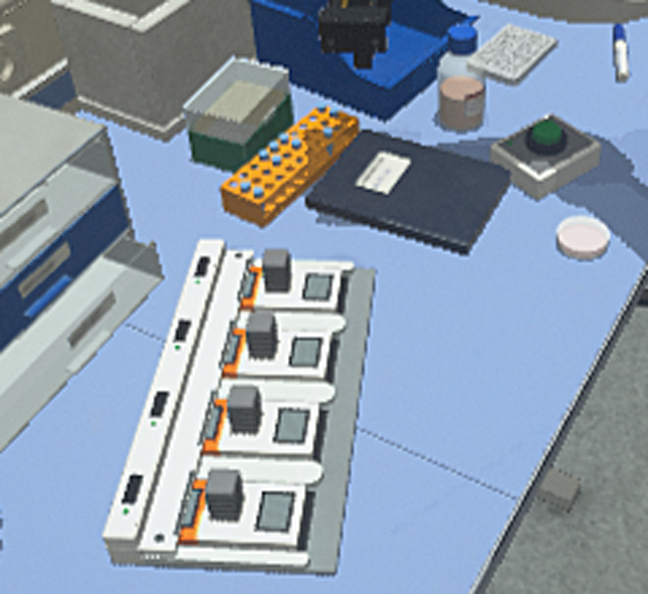

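Both views show all four carriers home, with orange strips at the lip, e.g. (115,180) and (300,82) in the top crop. Next I'll turn the tool and go above the button.

Request:
step_arm(
  steps=[
    [[0, 0, 0], [0, 0, 10]],
    [[0, 0, 0], [0, 0, 10]],
    [[0, 0, 0], [0, 0, 10]],
    [[0, 0, 0], [0, 0, 10]],
    [[0, 0, 0], [0, 0, 10]],
    [[0, 0, 0], [0, 0, 10]],
    [[0, 0, 0], [0, 0, 10]],
    [[0, 0, 0], [0, 0, 10]],
    [[0, 0, 0], [0, 0, 10]],
  ],
)

```text
clock: 39.45
tool_pos: [0.6541, -0.1048, 0.1932]
eef_rot: [0.535, 0.845, 0.001, -0.0]
contact_force: [0.3, -0.4, -0.6]
opening: 0.004
finger_force: 0.0
```

Request:
step_arm(
  steps=[
    [[0, 0, 0], [0, 0, 10]],
    [[0, 0, 0], [0, 0, 10]],
    [[0, 0, 0], [0, 0, 10]],
    [[0, 0, 0], [0, 0, 10]],
    [[0, 0, 0], [0, 0, 10]],
    [[0, 0, 0], [0, 0, 10]],
    [[0, 0, 0], [0, 0, 10]],
    [[0, 0, 0], [0, 0, 10]],
    [[0, 0, 0], [0, 0, 10]],
    [[0, 0, 0], [0, 0, 0]],
  ],
)

```text
clock: 40.7
tool_pos: [0.6541, -0.105, 0.1929]
eef_rot: [0.975, 0.222, 0.0, -0.001]
contact_force: [0.2, 0.2, -0.6]
opening: 0.01
finger_force: 0.0
```

Request:
step_arm(
  steps=[
    [[-5.4, 0.95, 0], [0, 0, 0]],
    [[-5.4, 0.95, 0], [0, 0, 0]],
    [[-5.4, 0.95, 0], [0, 0, 0]],
    [[-5.3, 0.95, 0], [0, 0, 0]],
    [[0, 0, 4], [0, 0, 0]],
    [[0, 0, 3], [0, 0, 0]],
    [[0, 0, 0], [0, 0, 0]],
  ],
)

```text
clock: 41.58
tool_pos: [0.4753, -0.2328, 0.1212]
eef_rot: [0.975, 0.222, -0.001, -0.002]
contact_force: [0.9, 0.5, 0.4]
opening: 0.005
finger_force: 0.0
```

```bash
python3 - <<'E'
from h import *
go([.477,-.236,.1],25)
a=cv2.imread("pics/top4.png"); T=snap("top","top5.png",crop=(110,125,390,240),scale=2.8); b=cv2.imread("pics/top5.png")
print("diff reader",cv2.absdiff(a,b)[20:300,60:375].mean(), (cv2.absdiff(a,b)[20:300,60:375].max(2)>40).sum())
snap("side","side7.png",crop=(250,120,350,220),scale=5)
E
```

```text
t 41.58 pos [ 0.4753 -0.2328  0.1212] F [0.9 0.5 0.4] open 0.005 ff 0.0
toolx [ 0.901  0.433 -0.002] tooly [ 0.433 -0.901 -0.004] toolz [-0.003  0.002 -1.   ]
reader [-294.1 -380.4  121.2] q [ 0.49  0.78 -0.21  1.96  0.35  0.43 -1.1 ]
delta tool cm [0.01 0.37 2.12] world [ 0.002 -0.003 -0.021] yaw now 25.65 turn tool z 0.65
diff reader 4.764051398337113 0
```

View pics/side7.png

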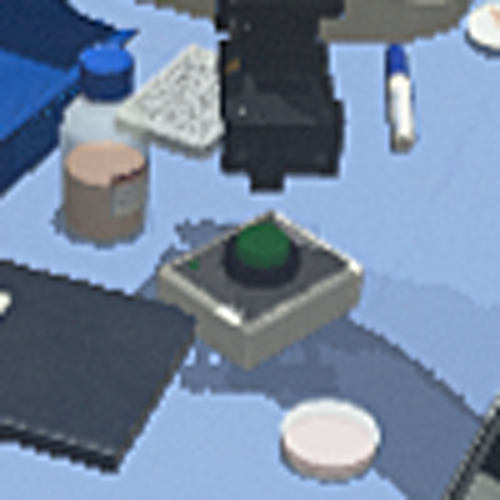

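The closed fingertips (267,185) hang over the green button (263,240), clear of the bottle. Nothing has changed at the reader. Pressing slowly.

Request:
step_arm(
  steps=[
    [[0, 0.3, 2], [0, 0, 0]],
    [[0, 0, 2], [0, 0, 0]],
    [[0, 0, 0.6], [0, 0, 0]],
    [[0, 0, 0.4], [0, 0, 0]],
    [[0, 0, 0.3], [0, 0, 0]],
    [[0, 0, 0.2], [0, 0, 0]],
  ],
)

```text
clock: 42.42
tool_pos: [0.4781, -0.2369, 0.0708]
eef_rot: [0.975, 0.22, 0.001, 0.001]
contact_force: [-5.9, 4.7, 43.5]
opening: 0.006
finger_force: 21.9
```

Request:
step_arm(
  steps=[
    [[0, 0, 0.25], [0, 0, 0]],
    [[0, 0, 0.25], [0, 0, 0]],
  ],
)

```text
clock: 42.68
tool_pos: [0.4783, -0.237, 0.07]
eef_rot: [0.975, 0.22, 0.001, 0.002]
contact_force: [-13.7, 9.4, 89.1]
opening: 0.004
finger_force: 44.7
```

Request:
step_arm(
  steps=[
    [[0, 0, 0.2], [0, 0, 0]],
    [[0, 0, 0.2], [0, 0, 0]],
    [[0, 0, 0], [0, 0, 0]],
  ],
)

```text
clock: 43.05
tool_pos: [0.4782, -0.237, 0.0696]
eef_rot: [0.975, 0.22, 0.002, 0.003]
contact_force: [-18.3, 11.9, 106.6]
opening: 0.008
finger_force: 53.6
```

The button had already bottomed at the first contact. Those last rows drove the wrist to 107 N, which is too close to 120, so I'm backing off.

Request:
step_arm(
  steps=[
    [[0, 0, -0.6], [0, 0, 0]],
    [[0, 0, -1.5], [0, 0, 0]],
    [[0, 0, -3], [0, 0, 0]],
    [[0, 0, -4], [0, 0, 0]],
    [[0, 0, -3], [0, 0, 0]],
    [[0, 0, 0], [0, 0, 0]],
  ],
)

```text
clock: 43.8
tool_pos: [0.4792, -0.2381, 0.1818]
eef_rot: [0.976, 0.219, 0.002, 0.002]
contact_force: [0.6, -0.3, -0.7]
opening: 0.009
finger_force: 0.0
```

```bash
python3 - <<'E'
from h import *
go([*W(0,-138),.18],np.degrees(F[2]))
a=cv2.imread("pics/top4.png"); T=snap("top","top6.png",crop=(110,125,390,240),scale=2.8); b=cv2.imread("pics/top6.png")
print("diff reader",cv2.absdiff(a,b)[20:300,60:375].mean(), (cv2.absdiff(a,b)[20:300,60:375].max(2)>40).sum())
S=snap("side","side8.png",crop=(100,120,340,340),scale=2.7)
g=(np.array((50,100,60)),np.array((80,255,255)))
print(blob(T,*g,(290,180,345,225)),blob(S,*g,(295,150,325,190)))
E
```

```text
t 43.8 pos [ 0.4792 -0.2381  0.1818] F [ 0.6 -0.3 -0.7] open 0.009 ff 0.0
toolx [0.904 0.428 0.004] tooly [ 0.428 -0.904  0.004] toolz [ 0.005 -0.002 -1.   ]
reader [-293.  -386.9  181.8] q [ 0.54  0.69 -0.27  1.91  0.31  0.57 -1.06]
delta tool cm [ 29.28 -24.91   0.19] world [ 0.158  0.35  -0.002] yaw now 25.35 turn tool z -0.03
diff reader 5.432343159486017 1
(np.float64(312.5), np.float64(205.0), 4, np.int64(312), np.int64(313), np.int64(204), np.int64(206)) (np.float64(302.06756756756755), np.float64(168.74324324324326), 74, np.int64(297), np.int64(307), np.int64(165), np.int64(173))
```

View pics/side8.png

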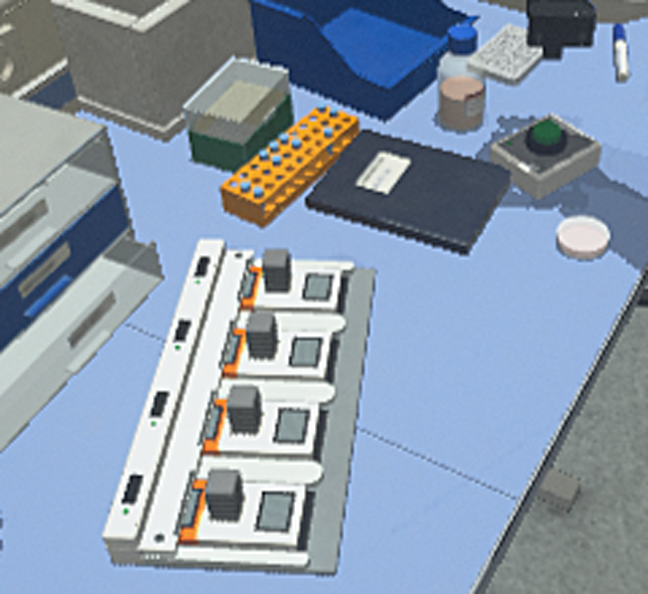

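The button has sprung back and all four carriers are still home. Moving to the rightmost bay to start drawing them forward.

Request:
step_arm(
  steps=[
    [[4.2, -3.56, 0], [0, 0, 0]],
    [[4.2, -3.56, 0], [0, 0, 0]],
    [[4.2, -3.56, 0], [0, 0, 0]],
    [[4.2, -3.56, 0], [0, 0, 0]],
    [[4.2, -3.56, 0], [0, 0, 0]],
    [[4.2, -3.56, 0], [0, 0, 0]],
    [[4.1, -3.56, 0], [0, 0, 0]],
    [[0, 0, 3], [0, 0, 0]],
    [[0, 0, 3], [0, 0, 0]],
    [[0, 0, 0], [0, 0, 0]],
    [[0, 0, 0], [0, 0, 0]],
  ],
  claw=0.5,
)

```text
clock: 45.28
tool_pos: [0.6355, 0.1134, 0.1194]
eef_rot: [0.976, 0.22, -0.0, 0.0]
contact_force: [-0.3, -0.5, -0.6]
opening: 0.748
finger_force: 0.0
```

```bash
python3 - <<'E'
from h import *
go([*W(0,-138.3),.047],np.degrees(F[2]))
E
```

```text
t 45.27 pos [0.6355 0.1134 0.1194] F [-0.3 -0.5 -0.6] open 0.748 ff 0.0
toolx [ 0.904  0.429 -0.   ] tooly [ 0.429 -0.904  0.   ] toolz [-0. -0. -1.]
reader [  -1.  -136.3  119.4] q [-0.15  0.89 -0.18  1.6   0.23  0.67 -1.58]
delta tool cm [0.1  0.2  7.24] world [ 0.002 -0.001 -0.072] yaw now 25.37 turn tool z -0.01
```

Request:
step_arm(
  steps=[
    [[0.1, 0.2, 3], [0, 0, 0]],
    [[0, 0, 2.5], [0, 0, 0]],
    [[0, 0, 1.7], [0, 0, 0]],
    [[0, 0, 0], [0, 0, 0]],
  ],
)

```text
clock: 45.78
tool_pos: [0.6368, 0.112, 0.047]
eef_rot: [0.976, 0.22, -0.001, 0.0]
contact_force: [0.4, 0.6, 2.0]
opening: 0.754
finger_force: 0.0
```

Request:
step_arm(
  steps=[
    [[0, 0, 0], [0, 0, 0]],
    [[0, 0, 0], [0, 0, 0]],
    [[0, 0, 0], [0, 0, 0]],
    [[0, 0, 0], [0, 0, 0]],
    [[0, 0, 0], [0, 0, 0]],
    [[0, 0, 0], [0, 0, 0]],
    [[0, 0, 0], [0, 0, 0]],
  ],
  claw=-1,
)

```text
clock: 46.65
tool_pos: [0.6373, 0.1121, 0.0477]
eef_rot: [0.976, 0.22, 0.0, 0.0]
contact_force: [-0.8, 0.2, 3.5]
opening: 0.291
finger_force: 30.0
```

```bash
python3 - <<'E'
from h import *
s,Rt=st(); print(Rt.T@s["contact_force"], s["moment"],toR(s["tool_pos"]))
E
```

```text
t 46.65 pos [0.6373 0.1121 0.0477] F [-0.8  0.2  3.5] open 0.291 ff 29.998963424004614
toolx [0.904 0.429 0.   ] tooly [ 0.429 -0.904  0.   ] toolz [ 0. -0. -1.]
[-0.66352758 -0.57079253 -3.53242094] [-0.11190265  0.10644049 -0.02742706] [   0.  -138.3   47.7]
```

Request:
step_arm(
  steps=[
    [[-0.4, 0, 0], [0, 0, 0]],
    [[-0.7, 0, 0], [0, 0, 0]],
    [[-0.8, 0, 0], [0, 0, 0]],
    [[-0.7, 0, 0], [0, 0, 0]],
    [[-0.5, 0, 0], [0, 0, 0]],
    [[-0.3, 0, 0], [0, 0, 0]],
    [[0, 0, 0], [0, 0, 0]],
    [[0, 0, 0], [0, 0, 0]],
  ],
)

```text
clock: 47.65
tool_pos: [0.6063, 0.0974, 0.0476]
eef_rot: [0.976, 0.22, -0.0, 0.0]
contact_force: [0.7, -0.5, 6.4]
opening: 0.29
finger_force: 30.0
```

```bash
python3 - <<'E'
from h import *
s,Rt=st(); print(Rt.T@s["contact_force"], s["moment"],toR(s["tool_pos"]))
E
```

```text
t 47.65 pos [0.6063 0.0974 0.0476] F [ 0.7 -0.5  6.4] open 0.29 ff 29.997829073108733
toolx [ 0.903  0.429 -0.   ] tooly [ 0.429 -0.903  0.   ] toolz [-0. -0. -1.]
[ 0.40612793  0.75250137 -6.35884515] [ 0.10512658 -0.20513953  0.01988822] [ -34.3 -138.3   47.6]
```

Request:
step_arm(
  steps=[
    [[0, 0, 0], [0, 0, 0]],
    [[0, 0, 0], [0, 0, 0]],
    [[0, 0, 0], [0, 0, 0]],
    [[0, 0, 0], [0, 0, 0]],
    [[0, 0, -1.5], [0, 0, 0]],
    [[0, 0, -2.5], [0, 0, 0]],
    [[0, 0, -3], [0, 0, 0]],
    [[3.4, -2.3, 0], [0, 0, 0]],
    [[0, -3.5, 0], [0, 0, 0]],
    [[0, -3.4, 0], [0, 0, 0]],
    [[0, 0, 0], [0, 0, 0]],
    [[0, 0, 0], [0, 0, 0]],
  ],
  claw=0.5,
)

```text
clock: 49.15
tool_pos: [0.5984, 0.1941, 0.1181]
eef_rot: [0.976, 0.219, 0.0, 0.001]
contact_force: [0.2, -0.1, 0.4]
opening: 0.75
finger_force: 0.0
```

Request:
step_arm(
  steps=[
    [[0, 0, 3], [0, 0, 0]],
    [[0, 0, 2.5], [0, 0, 0]],
    [[0, 0, 1.4], [0, 0, 0]],
    [[0, 0, 0], [0, 0, 0]],
  ],
)

```text
clock: 49.65
tool_pos: [0.5977, 0.1939, 0.0477]
eef_rot: [0.976, 0.219, -0.001, 0.001]
contact_force: [-0.1, 0.3, -0.7]
opening: 0.749
finger_force: 0.0
```

```bash
python3 - <<'E'
from h import *
go([*W(0,-46.3),.047],np.degrees(F[2]))
E
```

```text
t 49.65 pos [0.5977 0.1939 0.0477] F [-0.1  0.3 -0.7] open 0.749 ff 0.0
toolx [ 0.904  0.427 -0.002] tooly [ 0.427 -0.904  0.001] toolz [-0.001 -0.001 -1.   ]
reader [ -0.7 -47.4  47.7] q [-0.31  0.98 -0.13  1.68  0.23  0.5  -1.72]
delta tool cm [ 0.07 -0.11  0.07] world [ 0.     0.001 -0.001] yaw now 25.31 turn tool z -0.08
```

Request:
step_arm(
  steps=[
    [[0, -0.1, 0], [0, 0, 0]],
    [[0, 0, 0], [0, 0, 0]],
    [[0, 0, 0], [0, 0, 0]],
    [[0, 0, 0], [0, 0, 0]],
    [[0, 0, 0], [0, 0, 0]],
    [[0, 0, 0], [0, 0, 0]],
    [[0, 0, 0], [0, 0, 0]],
    [[0, 0, 0], [0, 0, 0]],
  ],
  claw=-1,
)

```text
clock: 50.65
tool_pos: [0.5974, 0.1961, 0.0487]
eef_rot: [0.976, 0.22, 0.0, 0.0]
contact_force: [0.6, 0.3, 4.9]
opening: 0.292
finger_force: 30.0
```

```bash
python3 - <<'E'
from h import *
s,Rt=st(); print(Rt.T@s["contact_force"], s["moment"],toR(s["tool_pos"]))
E
```

```text
t 50.65 pos [0.5974 0.1961 0.0487] F [0.6 0.3 4.9] open 0.292 ff 29.999692062847316
toolx [0.903 0.429 0.   ] tooly [ 0.429 -0.903  0.   ] toolz [ 0. -0. -1.]
[ 6.61885275e-01  1.94204389e-03 -4.88279595e+00] [-0.11099422  0.1832007   0.01600273] [  0.  -45.3  48.7]
```

Request:
step_arm(
  steps=[
    [[-0.4, 0, 0], [0, 0, 0]],
    [[-0.7, 0, 0], [0, 0, 0]],
    [[-0.8, 0, 0], [0, 0, 0]],
    [[-0.7, 0, 0], [0, 0, 0]],
    [[-0.5, 0, 0], [0, 0, 0]],
    [[-0.3, 0, 0], [0, 0, 0]],
    [[0, 0, 0], [0, 0, 0]],
    [[0, 0, 0], [0, 0, 0]],
  ],
)

```text
clock: 51.65
tool_pos: [0.5665, 0.1815, 0.0487]
eef_rot: [0.976, 0.22, -0.0, 0.0]
contact_force: [1.8, 0.9, 6.0]
opening: 0.291
finger_force: 30.0
```

```bash
python3 - <<'E'
from h import *
s,Rt=st(); print(Rt.T@s["contact_force"], s["moment"],toR(s["tool_pos"]))
E
```

```text
t 51.65 pos [0.5665 0.1815 0.0487] F [1.8 0.9 6. ] open 0.291 ff 29.999751253053546
toolx [ 0.903  0.429 -0.   ] tooly [ 0.429 -0.903  0.   ] toolz [-0. -0. -1.]
[ 1.972872   -0.07033632 -6.04147483] [ 0.15692817 -0.3569991   0.00623637] [-34.2 -45.2  48.7]
```

Request:
step_arm(
  steps=[
    [[0, 0, 0], [0, 0, 0]],
    [[0, 0, 0], [0, 0, 0]],
    [[0, 0, 0], [0, 0, 0]],
    [[0, 0, 0], [0, 0, 0]],
    [[0, 0, -1.5], [0, 0, 0]],
    [[0, 0, -2.5], [0, 0, 0]],
    [[0, 0, -3], [0, 0, 0]],
    [[3.4, -2.3, 0], [0, 0, 0]],
    [[0, -3.4, 0], [0, 0, 0]],
    [[0, -3.4, 0], [0, 0, 0]],
    [[0, 0, 0], [0, 0, 0]],
    [[0, 0, 0], [0, 0, 0]],
  ],
  claw=0.5,
)

```text
clock: 53.15
tool_pos: [0.5589, 0.2773, 0.1191]
eef_rot: [0.976, 0.219, 0.0, 0.001]
contact_force: [0.2, 0.1, -0.1]
opening: 0.748
finger_force: 0.0
```

Request:
step_arm(
  steps=[
    [[0, 0, 3], [0, 0, 0]],
    [[0, 0, 2.5], [0, 0, 0]],
    [[0, 0, 1.4], [0, 0, 0]],
    [[0, 0, 0], [0, 0, 0]],
    [[0, 0, 0], [0, 0, 0]],
  ],
)

```text
clock: 53.78
tool_pos: [0.5591, 0.2782, 0.0503]
eef_rot: [0.976, 0.219, 0.001, -0.0]
contact_force: [0.6, 0.0, 0.4]
opening: 0.751
finger_force: 0.0
```

Request:
step_arm(
  steps=[
    [[0, 0, 0], [0, 0, 0]],
    [[0, 0, 0], [0, 0, 0]],
    [[0, 0, 0], [0, 0, 0]],
    [[0, 0, 0], [0, 0, 0]],
    [[0, 0, 0], [0, 0, 0]],
    [[0, 0, 0], [0, 0, 0]],
    [[0, 0, 0], [0, 0, 0]],
    [[0, 0, 0], [0, 0, 0]],
  ],
  claw=-1,
)

```text
clock: 54.78
tool_pos: [0.5583, 0.2783, 0.0494]
eef_rot: [0.976, 0.22, 0.0, 0.0]
contact_force: [-1.0, 0.3, 2.2]
opening: 0.294
finger_force: 30.0
```

```bash
python3 - <<'E'
from h import *
s,Rt=st(); print(Rt.T@s["contact_force"], s["moment"],toR(s["tool_pos"]))
E
```

```text
t 54.77 pos [0.5583 0.2783 0.0494] F [-1.   0.3  2.2] open 0.294 ff 29.9997942103073
toolx [0.903 0.429 0.   ] tooly [ 0.429 -0.903  0.   ] toolz [ 0. -0. -1.]
[-0.73535171 -0.69391529 -2.15652087] [-0.03212552  0.01310101  0.0050715 ] [-0.1 45.8 49.4]
```

Request:
step_arm(
  steps=[
    [[-0.4, 0, 0], [0, 0, 0]],
    [[-0.7, 0, 0], [0, 0, 0]],
    [[-0.8, 0, 0], [0, 0, 0]],
    [[-0.7, 0, 0], [0, 0, 0]],
    [[-0.5, 0, 0], [0, 0, 0]],
    [[-0.3, 0, 0], [0, 0, 0]],
    [[0, 0, 0], [0, 0, 0]],
    [[0, 0, 0], [0, 0, 0]],
  ],
)

```text
clock: 55.78
tool_pos: [0.527, 0.2635, 0.0494]
eef_rot: [0.976, 0.22, -0.001, 0.0]
contact_force: [-1.1, -0.6, 3.2]
opening: 0.294
finger_force: 30.0
```

```bash
python3 - <<'E'
from h import *
s,Rt=st(); print(Rt.T@s["contact_force"], s["moment"],toR(s["tool_pos"]))
E
```

```text
t 55.77 pos [0.527  0.2635 0.0494] F [-1.1 -0.6  3.2] open 0.294 ff 29.999841693788767
toolx [ 0.903  0.429 -0.001] tooly [ 0.429 -0.903  0.   ] toolz [-0.001 -0.001 -1.   ]
[-1.25831933  0.0265253  -3.23844087] [-0.04430727  0.30145678 -0.00131568] [-34.7  45.8  49.4]
```

Request:
step_arm(
  steps=[
    [[0, 0, 0], [0, 0, 0]],
    [[0, 0, 0], [0, 0, 0]],
    [[0, 0, 0], [0, 0, 0]],
    [[0, 0, 0], [0, 0, 0]],
    [[0, 0, -1.5], [0, 0, 0]],
    [[0, 0, -2.5], [0, 0, 0]],
    [[0, 0, -3], [0, 0, 0]],
    [[3.4, -2.3, 0], [0, 0, 0]],
    [[0, -3.5, 0], [0, 0, 0]],
    [[0, -3.4, 0], [0, 0, 0]],
    [[0, 0, 0], [0, 0, 0]],
    [[0, 0, 0], [0, 0, 0]],
  ],
  claw=0.5,
)

```text
clock: 57.28
tool_pos: [0.5195, 0.3604, 0.12]
eef_rot: [0.976, 0.219, 0.0, 0.001]
contact_force: [1.1, -0.4, -0.2]
opening: 0.747
finger_force: 0.0
```

Request:
step_arm(
  steps=[
    [[0, 0, 3], [0, 0, 0]],
    [[0, 0, 2.5], [0, 0, 0]],
    [[0, 0, 1.5], [0, 0, 0]],
    [[0, 0, 0], [0, 0, 0]],
    [[0, 0, 0], [0, 0, 0]],
  ],
)

```text
clock: 57.9
tool_pos: [0.5196, 0.3615, 0.0503]
eef_rot: [0.976, 0.219, 0.001, -0.0]
contact_force: [-0.7, 0.3, 0.3]
opening: 0.753
finger_force: 0.0
```

Request:
step_arm(
  steps=[
    [[0, 0, 0], [0, 0, 0]],
    [[0, 0, 0], [0, 0, 0]],
    [[0, 0, 0], [0, 0, 0]],
    [[0, 0, 0], [0, 0, 0]],
    [[0, 0, 0], [0, 0, 0]],
    [[0, 0, 0], [0, 0, 0]],
    [[0, 0, 0], [0, 0, 0]],
    [[0, 0, 0], [0, 0, 0]],
  ],
  claw=-1,
)

```text
clock: 58.9
tool_pos: [0.5188, 0.3614, 0.0495]
eef_rot: [0.976, 0.22, 0.0, 0.0]
contact_force: [-0.5, -0.1, 0.8]
opening: 0.291
finger_force: 30.0
```

```bash
python3 - <<'E'
from h import *
s,Rt=st(); print(Rt.T@s["contact_force"], s["moment"],toR(s["tool_pos"]))
E
```

```text
t 58.9 pos [0.5188 0.3614 0.0495] F [-0.5 -0.1  0.8] open 0.291 ff 29.99868070241064
toolx [0.903 0.429 0.   ] tooly [ 0.429 -0.903  0.   ] toolz [ 0. -0. -1.]
[-0.4729977  -0.09426398 -0.8466059 ] [-0.04803375  0.00190597 -0.05006655] [-1.000e-01  1.378e+02  4.950e+01]
```

Request:
step_arm(
  steps=[
    [[-0.4, 0, 0], [0, 0, 0]],
    [[-0.7, 0, 0], [0, 0, 0]],
    [[-0.8, 0, 0], [0, 0, 0]],
    [[-0.7, 0, 0], [0, 0, 0]],
    [[-0.5, 0, 0], [0, 0, 0]],
    [[-0.3, 0, 0], [0, 0, 0]],
    [[0, 0, 0], [0, 0, 0]],
    [[0, 0, 0], [0, 0, 0]],
  ],
)

```text
clock: 59.9
tool_pos: [0.4876, 0.3467, 0.0494]
eef_rot: [0.976, 0.22, -0.001, 0.0]
contact_force: [-1.6, -1.1, 3.4]
opening: 0.292
finger_force: 30.0
```

```bash
python3 - <<'E'
from h import *
s,Rt=st(); print(Rt.T@s["contact_force"], s["moment"],toR(s["tool_pos"]))
E
```

```text
t 59.9 pos [0.4876 0.3467 0.0494] F [-1.6 -1.1  3.4] open 0.292 ff 29.99823622405529
toolx [ 0.903  0.429 -0.001] tooly [ 0.429 -0.903  0.   ] toolz [-0.001 -0.001 -1.   ]
[-1.90713504  0.2733245  -3.39432037] [-0.05599373  0.26949246 -0.03688325] [-34.7 137.8  49.4]
```

Request:
step_arm(
  steps=[
    [[0, 0, 0], [0, 0, 0]],
    [[0, 0, 0], [0, 0, 0]],
    [[0, 0, 0], [0, 0, 0]],
    [[0, 0, 0], [0, 0, 0]],
    [[0, 0, -1.5], [0, 0, 0]],
    [[0, 0, -3], [0, 0, 0]],
    [[0, 0, -5], [0, 0, 0]],
    [[0, 0, -5], [0, 0, 0]],
    [[0, 5, 0], [0, 0, 0]],
    [[0, 6, 0], [0, 0, 0]],
    [[0, 6, 0], [0, 0, 0]],
    [[0, 6, 0], [0, 0, 0]],
  ],
  claw=0.5,
)

```text
clock: 61.4
tool_pos: [0.5875, 0.1373, 0.1957]
eef_rot: [0.976, 0.22, 0.001, 0.0]
contact_force: [0.9, 1.4, 0.5]
opening: 0.752
finger_force: 0.0
```

Request:
step_arm(
  steps=[
    [[0, 6, 0], [0, 0, 0]],
    [[0, 6, 0], [0, 0, 0]],
    [[0, 6, 0], [0, 0, 0]],
    [[-3, 6, 0], [0, 0, 0]],
    [[-3, 6, 0], [0, 0, 0]],
    [[0, 0, 0], [0, 0, 0]],
    [[0, 0, 0], [0, 0, 0]],
  ],
)

```text
clock: 62.28
tool_pos: [0.6613, -0.148, 0.1952]
eef_rot: [0.976, 0.22, 0.0, -0.0]
contact_force: [1.0, 1.1, 0.9]
opening: 0.749
finger_force: 0.0
```

```bash
python3 - <<'E'
from h import *
st()
t=snap("top")["img"][140:235,120:250][...,::-1]; s=snap("side")["img"][200:340,130:250][...,::-1]
t=cv2.resize(t,None,fx=3.4,fy=3.4,interpolation=cv2.INTER_CUBIC); s=cv2.resize(s,None,fx=2.9,fy=2.9,interpolation=cv2.INTER_CUBIC)
o=np.zeros((max(t.shape[0],s.shape[0]),t.shape[1]+s.shape[1],3),np.uint8); o[:t.shape[0],:t.shape[1]]=t; o[:s.shape[0],t.shape[1]:]=s
cv2.imwrite("pics/final.png",o); print(o.shape)
E
```

```text
t 62.27 pos [ 0.6613 -0.148   0.1952] F [1.  1.1 0.9] open 0.749 ff 0.0
toolx [0.904 0.428 0.001] tooly [ 0.428 -0.904 -0.001] toolz [ 0.001  0.001 -1.   ]
(406, 790, 3)
```

View pics/final.png

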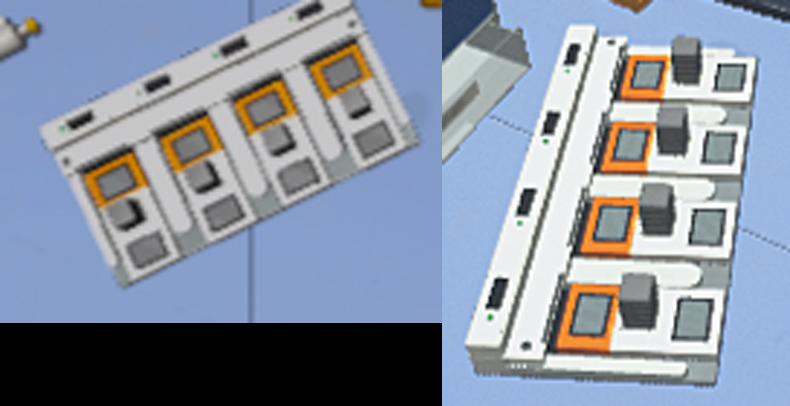

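The final view shows all four carriers flat in their bays. Each orange end faces the stop with a thin gap to the lip, e.g. orange blocks at (115,178) and (345,70) in the top half. Handing in.

```bash
python3 -c "
from h import *
print(finish_job())"
```

```text
the job is handed in; nothing more can be done
None
```

I turned the three carriers with orange ends out, seated all four against the stop, pressed the button (it sprang back), then drew all four about 4 mm clear of the lip and handed in at 62 s; I pressed harder than needed on the button, peaking at 107 N on the wrist against the 120 N limit.

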